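Hook out the movement tray and pack the carrying case

TASK

Lift the hook off its wooden rest, put its prong into the finger hole of the closed tray of the movement store and use it to pull the tray all the way out, then lay the hook back in its rest. Move every watch movement from the tray into the two bays of the open carrying case, standing flat on the bay floors, then press both clear covers down until their catches snap and hold them fully shut. Also push the empty tray fully home again, and leave the other things on the bench where they lie.

Things in the scene. Friction and masses are not known exactly. Their poses are not given: they have to be found in the camera images.
- store: Movement store: low grey steel housing fixed to the bench, 160 mm deep (x), 170 mm wide (y), 70 mm high. Origin at bench height under the middle of its front face; its x axis points into the housing, so its front faces its own -x (roughly to the robot). Its yaw varies.
- tray (a joint): How far the store's aluminium tray has been pulled out along the store's own -x, in m: 0 = home (its front flush with the housing's face), 0.13 = stop, fully out. It slides with about 2 N of friction plus light damping and stays where it is left.
- tray_floor (a point): Middle of the tray's inner floor, 18 mm above the bench, 61 mm behind the tray's front; moves with the tray, axes as the store's. Inside 114 mm (x) x 146 mm (y); side walls (4 mm) and rear wall (18 mm thick) 12 mm above the floor, front wall top 40 mm above the bench. Up to four movements stand in two rows about 28 mm before and behind this point, about 35 mm left and right of it.
- tray_hole (a point): Centre of the round vertical finger hole (22 mm across, right through) in the flat steel tab on the tray's front; moves with the tray. The tab is 44 x 44 x 6 mm, top 30 mm above the bench, this point at 27 mm (mid-thickness); the hole is at its middle, so the tab's front edge is 22 mm further to the store's -x. Nothing lies under the tab but the bench. Axes as the store's.
- hook: Tray hook: black straight handle, 110 mm long (along its x), 14 mm wide and 14 mm high, from which an 8 mm steel rod runs on along +x and turns straight down into a prong 85 mm from the origin. Mass about 90 g. Origin: middle of the handle's underside. It starts lying in its rest, prong forward (+x) and hanging free.
- hook_tip (a point): Lower end of the hook's prong (8 mm thick, rounded): in the hook's frame 85 mm along +x and 30 mm below the handle's underside.
- seat (a point): Where the hook's origin belongs on the fixed wooden rest: 45 mm above the bench, x along the handle. The rest is a 100 x 50 x 6 mm foot with two posts 36 mm before and behind this point (12 mm along x, 36 mm wide), each with a notch 25 mm wide and 12 mm deep, open at the top, floor at this height. Between the posts 60 mm are free for the fingers, down to the foot.
- case: Carrying case: grey, fixed to the bench, 96 mm (x) x 260 mm (y), walls 4 mm thick, rim 14 mm above the bench, two bays side by side along y. Origin at bench height under its middle; -x side (hinges) is nearer the robot. Its yaw varies; case and store may be on either side of the bench.
- bay_a (a point): Middle of the floor of the bay on the case's +y side, 4 mm above the bench; bay 88 mm (x) x 124 mm (y), walls 10 mm above its floor. Room for two or three movements. Axes as the case's.
- bay_b (a point): The same for the bay on the case's -y side.
- cover_a (a joint): Opening angle of the clear cover over bay_a, rad: 0 = fully shut, 1.95 = open stop (leaning back towards the robot). An upturned shallow clear box: 96 mm from hinge to free edge, 126 mm wide, skirt 24 mm deep, outer top face 27 mm above the hinge when shut. Above about 1.3 rad it leans open by itself; below about 1 it sinks slowly to about 0.1 rad, ajar, resting on its catch.
- cover_b (a joint): The same for the cover over bay_b.
- hinge_a (a point): Middle of cover_a's hinge line, on the case's near (-x) rim, 14 mm above the bench, running along the case's y; the shut cover extends to the case's +x. The spring catch is at the middle of the cover's free edge, on the case's far side: about 5 N pressed down on the cover's top there snaps it past the catch, which then holds it.
- hinge_b (a point): The same for cover_b.
- movement1: Watch movement in a round steel holder: a disc 38 mm across and 10 mm high with a coaxial grip stub 16 mm across standing on it, 30 mm high in all; about 70 g. Origin: centre of its underside, z up. All are alike; two to four are present and start in the tray.
- movement2: Watch movement in a round steel holder: a disc 38 mm across and 10 mm high with a coaxial grip stub 16 mm across standing on it, 30 mm high in all; about 70 g. Origin: centre of its underside, z up. All are alike; two to four are present and start in the tray.
- movement3: Watch movement in a round steel holder: a disc 38 mm across and 10 mm high with a coaxial grip stub 16 mm across standing on it, 30 mm high in all; about 70 g. Origin: centre of its underside, z up. All are alike; two to four are present and start in the tray.
- movement4: Watch movement in a round steel holder: a disc 38 mm across and 10 mm high with a coaxial grip stub 16 mm across standing on it, 30 mm high in all; about 70 g. Origin: centre of its underside, z up. All are alike; two to four are present and start in the tray.
- loupe: Bystander, leave alone: black eye loupe 34 mm across, 36 mm high; origin under its middle.
- oilpot: Bystander, leave alone: small closed glass oil pot 28 mm across, 30 mm high; origin under its middle.
- bezel: Bystander, leave alone: flat steel ring 40 mm across, 6 mm high; origin under its middle.
- driver: Bystander, leave alone: lying screwdriver 120 mm long.
- tweezers: Bystander, leave alone: lying steel tweezers 120 mm long.
- pen: Bystander, leave alone: lying pen 130 mm long.
There are look-alikes about, which are no part of the job. What is meant by the hook is not orange, and is the larger of those in its own colour.

How it is judged:
By the outcome, as a careful person would: the job done as asked, in the order asked, and still so for the second after the job is handed in, with the robot touching nothing.
Of movement1, movement2, movement3, movement4 only 2 to 4 are there at a start; the rules pass over those that are not, and their reading is None.
At some moment in a run one of movement1, movement2, movement3, movement4 may be knocked a few centimetres aside while the robot is not near it.
It also fails if it takes over 210 s, if anything falls off the work surface, if the arm or the gripper's body presses on something with over 40 N, if the wrist force passes 120 N, or if a joint passes its speed limit or range.

ROBOT

A 6-joint arm with a two-finger parallel gripper is mounted at the origin on the work surface. World frame = base frame: x ahead of the robot, y to its left, z up, the work surface at z = 0. Lengths are in m, angles in rad, forces in N, time in s.
With the tool pointing down it reaches from about 0.35 to 0.775 m from the base axis. Payload 5.5 kg.
Tool frame: the origin (TCP) lies midway between the tips of the shut fingers; the grasp point (between the pads) lies grip_point_offset behind it (grip_point_offset is the distance from the TCP to the grasp point, in m); z points along the fingers, y is the direction in which the jaws open and shut (so a half turn about z gives the same grasp; the last joint's range is limited). The gripper opens to 85 mm and grips with 20 to 120 N. Pads are 22 mm wide; open, the fingers measure 114 mm over their backs; the gripper's body (76 mm by 85 mm) begins 54 mm behind the grasp point. The pads swing forward as they close: fully open they stand 13 mm farther back than shut.
Start: joints at [1.205, 0.313, 0.046, 1.304, 0, 1.431], TCP at [0.129, 0.56, 0.231] pointing down, gripper open.
Joint ranges: [-2.76, 2.76], [-0.86, 1.69], [-1.03, 1.26], [-2.2, 2.34], [-1.47, 1.5], [-3.14, 3.14]. Speed limits (rad/s): [2.57, 2.57, 3.14, 3.14, 3.14, 3.14].

INTERFACE

Orientations are given as a unit quaternion [w, x, y, z].
In Python, from workcell import * gives the robot as it stands.
- The arm moves only by the tool send_rows, never from a script. Its argument "series" is one flat list of numbers, 7 for each row, row after row: the shift along the tool's x, y, z in cm, then the turn, a rotation vector about the tool's x, y, z in degrees, then the opening, from 0 (shut) to 1 (fully open). A call has 1 to 10 rows; each row is the pose to reach, as a shift and turn from the pose commanded when the call began, along the tool's axes at that moment; what a row does not reach only later rows make up. A row lasts 1/12 s, in which the tool goes at most 41.7 mm and 7.16 degrees, less where a joint would pass 70% of its speed; a pose out of reach is approached as far as the arm can. A call with a gripper value outside its range is refused whole. The fingers move at their own pace and stop on an object; "newtons" is the grip in N (left out, the last holds). Time passes only in rows, so rows that repeat a pose let the fingers close. It gives the time, the measured TCP pose, the force and the opening at its end, in the units of the state.
- get_state(): the state, without advancing time (a new reading comes with each control period).
- read_camera(name): name is "scene" or "top"; returns the picture (384x512x3 uint8, blue, green, red); there is no depth.
- camera_info(name): a dict with "K" (3x3 intrinsics, pixels), "D" ([k1, k2, p1, p2, k3] as OpenCV has them; the pictures are not rectified), "xyz" and "attitude" of the camera in the world. Camera axes: x right, y down, z forward; pixel columns grow to the right and rows downward; lengths in m; the calibration is good to about 2 mm. A picture is of the moment at which its call begins. camera_info takes no time and is no camera call.
- hand_in(): hands the job in, once; it reports no verdict.
Trained networks look in the newest picture that a camera, given by its name, has taken for a name from the list of things; names that differ only in an ending like _2 or _b are one class to them, and where a whole thing is asked for, a point or a joint stands for the part that bears it (a point fixed in the world has none). Each returns a list of dicts, best first, with "p" (0 to 1); they miss things now and then, are a little off and sometimes report something else, mostly with a low value. They report only what shows in the picture. A call takes as long as a camera call. They do not tell look-alikes from the thing itself.
- silhouettes(camera, label): "pixels" (384x512 bool, what is visible of it) and "box" ([left, top, width, height] in pixels, round what is visible of it).
The state is a dict: "clock": time; "joint_pos": joint angles; "qvel": joint speeds; "tau": joint torques, N m; "tcp_pos": TCP position; "orientation": TCP orientation; "wrist_force": force on the tool from outside, world axes, zero at the start; "ft_torque": the same for the moment, N m; "finger_gap": finger opening in m.
Only numpy, scipy, OpenCV 4.12 (cv2) and the standard library are available. Lean on these libraries where they do the work, as an engineer would, in place of code of your own. Each camera call takes 0.05 s, during which the arm holds its last target. There are 200 camera calls.

## Working session

There is one attempt and no reset: what is moved stays moved. The work goes in short steps, Python scripts to look and compute and a tool call to move; the robot and the scene stay as the last step left them, time stands still between calls to the robot, and variables do not carry over. Pictures are saved under pics/ and viewed, about 12 in all and at most 16, crops included, and the job is handed in when it is done.

Besides the shell and the picture viewer there is one more tool, called as name(argument=value, ...) on one line, values as JSON. send_rows: Moves the arm, as the interface text tells. Its arguments: {"type":"object","properties":{"series":{"type":"array"},"newtons":{"type":"number"}},"required":["series"]}

```bash
mkdir -p pics; ls
cat > h.py <<'E'
from workcell import *
import numpy as np, cv2
from scipy.spatial.transform import Rotation as R
def snap(cam,fn,crop=None,scale=1):
    im=read_camera(cam)
    if crop: x,y,w,h=crop; im=im[y:y+h,x:x+w]
    if scale!=1: im=cv2.resize(im,None,fx=scale,fy=scale,interpolation=cv2.INTER_CUBIC)
    cv2.imwrite('pics/'+fn,im); return im
def cam(c):
    i=camera_info(c); q=i['attitude']; 
    Rm=R.from_quat([q[1],q[2],q[3],q[0]]).as_matrix() if np.size(q)==4 else np.array(q)
    return np.array(i['K']),np.array(i['D']),np.array(i['xyz']),Rm
def ray(c,uv,z):
    K,D,p,Rm=cam(c); uv=np.array(uv,float).reshape(-1,1,2)
    n=cv2.undistortPoints(uv,K,D).reshape(-1,2)
    d=np.c_[n,np.ones(len(n))]@Rm.T
    return p+d*((z-p[2])/d[:,2])[:,None]
def proj(c,P):
    K,D,p,Rm=cam(c); X=(np.array(P,float).reshape(-1,3)-p)@Rm
    return cv2.projectPoints(X,np.zeros(3),np.zeros(3),K,D)[0].reshape(-1,2)
def tool(target):  # world displacement -> tool cm
    s=get_state(); q=s['orientation']; Rm=R.from_quat([q[1],q[2],q[3],q[0]])
    return Rm.inv().apply(np.array(target)-np.array(s['tcp_pos']))*100
E
python3 - <<'E'
from h import *
print(camera_info('scene'),camera_info('top'));print(get_state())
a=snap('top','t0.png',scale=1.5);b=snap('scene','s0.png',scale=1.5)
import workcell;print([n for n in dir(workcell) if not n.startswith('_')])
try: print(grip_point_offset)
except Exception as e: print(e)
E
```

```text
pics
{'K': array([[476.61568672,   0.        , 260.53323452],
       [  0.        , 476.61568672, 193.4169695 ],
       [  0.        ,   0.        ,   1.        ]]), 'D': array([-0.09750207,  0.        ,  0.        ,  0.        ,  0.        ]), 'xyz': array([ 1.27480414, -0.62578545,  1.10580978]), 'attitude': array([-0.33461065,  0.84136305,  0.39324915, -0.15968416])} {'K': array([[496.79431055,   0.        , 263.58169679],
       [  0.        , 496.79431055, 192.91000589],
       [  0.        ,   0.        ,   1.        ]]), 'D': array([0.0086775, 0.       , 0.       , 0.       , 0.       ]), 'xyz': array([ 0.33312163, -0.01759888,  1.59077089]), 'attitude': array([ 0.04977291, -0.70160662,  0.71002692, -0.03365375])}
{'clock': 0.0, 'joint_pos': array([1.20538242e+00, 3.14042234e-01, 4.49565271e-02, 1.30358932e+00,
       8.98636599e-06, 1.43117484e+00]), 'qvel': array([ 0.00181221,  0.00048624, -0.00031063, -0.00037169,  0.00072811,
       -0.00122121]), 'tau': array([ 1.29867320e-03, -4.80627608e+01,  2.98533136e+01,  1.94383529e-02,
       -3.15088591e-04,  2.32055612e-06]), 'tcp_pos': array([0.12856244, 0.55991274, 0.23037589]), 'orientation': array([-2.39039905e-04,  1.12656494e-01,  9.93633550e-01, -9.08435634e-04]), 'wrist_force': array([-1.16595194,  0.00760547, -0.09944215]), 'ft_torque': array([ 0.01948674,  0.03034362, -0.01053066]), 'finger_gap': 0.08548707264762428}
['MotionError', 'camera_info', 'get_state', 'grip_point_offset', 'hand_in', 'read_camera', 'silhouettes']
0.0187
```

View pics/t0.png

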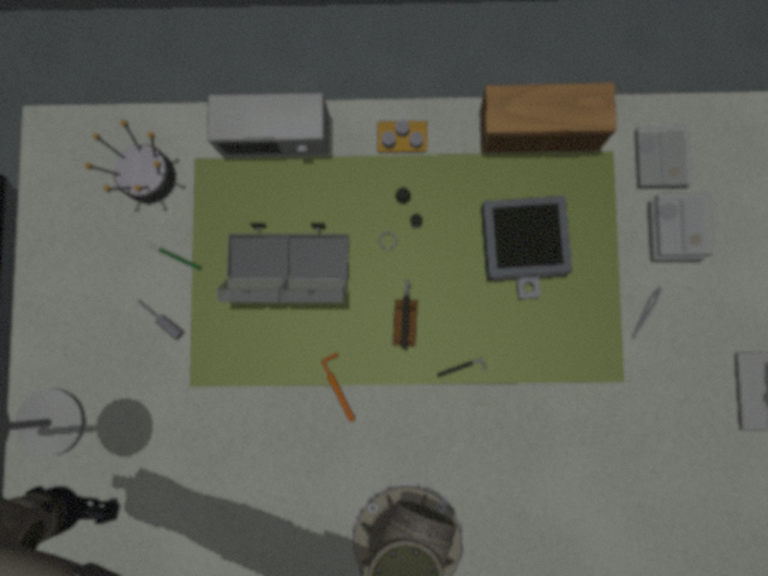

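View pics/s0.png

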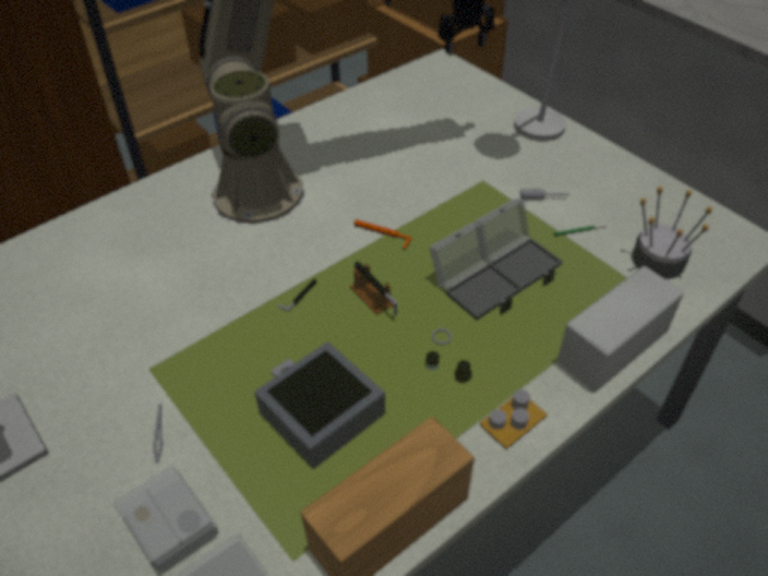

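The top view (1.5x scale) shows three hook candidates: an orange one at (337,385), a small black one lying at (460,368), and a larger black one in the wooden rest at (405,320). I choose the black one in the rest. The store is at (527,240) with its tab at (528,288), and the case is at (288,268).

Run:
```python
from h import *
ims=[]
for c in ('top','scene'):
    im=read_camera(c); o=im.copy()
    for l in ('hook','store','tray_hole','case','cover_a','seat'):
        try: r=silhouettes(c,l)
        except Exception as e: print(l,e); continue
        for k in r[:4]:
            m=k['pixels'].astype(np.uint8)
            if m.sum()<5: continue
            cs,_=cv2.findContours(m,cv2.RETR_EXTERNAL,cv2.CHAIN_APPROX_NONE)
            rect=cv2.minAreaRect(np.vstack(cs)); print(c,l,round(k['p'],2),m.sum(),np.round(cv2.boxPoints(rect),1).tolist())
            if k['p']>.4: cv2.drawContours(o,cs,-1,{'hook':(0,0,255),'store':(255,0,0),'case':(0,255,0)}.get(l,(255,255,0)),1)
    ims.append((im,o))
a=cv2.resize(ims[0][0][120:270,140:400],None,fx=3,fy=3,interpolation=cv2.INTER_CUBIC)
cv2.imwrite('pics/t1.png',cv2.convertScaleAbs(a,alpha=1.6))
b=cv2.resize(ims[1][0][120:320,160:400],None,fx=3,fy=3,interpolation=cv2.INTER_CUBIC)
cv2.imwrite('pics/s1.png',cv2.convertScaleAbs(b,alpha=1.6))
```

```text
top hook 0.67 203 [[213.10000610351562, 237.8000030517578], [223.89999389648438, 234.6999969482422], [236.60000610351562, 279.20001220703125], [225.8000030517578, 282.29998779296875]]
top hook 0.58 53 [[293.3999938964844, 247.1999969482422], [320.20001220703125, 237.6999969482422], [321.0, 240.0], [294.20001220703125, 249.5]]
top hook 0.52 155 [[266.5, 229.89999389648438], [268.29998779296875, 194.89999389648438], [272.79998779296875, 195.10000610351562], [271.0, 230.1999969482422]]
top hook 0.33 99 [[264.0, 124.0], [273.0, 124.0], [273.0, 135.0], [264.0, 135.0]]
top store 0.73 3228 [[319.0, 133.39999389648438], [378.8999938964844, 129.1999969482422], [383.5, 195.5], [323.70001220703125, 199.6999969482422]]
top tray_hole 0.63 182 [[344.0, 183.0], [359.0, 183.0], [359.0, 197.0], [344.0, 197.0]]
top tray_hole 0.28 702 [[144.0, 185.0], [190.0, 185.0], [190.0, 201.0], [144.0, 201.0]]
top case 0.36 3785 [[143.0, 147.0], [232.0, 147.0], [232.0, 201.0], [143.0, 201.0]]
top cover_a 0.94 686 [[187.0, 184.0], [230.0, 184.0], [230.0, 200.0], [187.0, 200.0]]
top cover_a 0.77 605 [[145.0, 184.0],
[... 1211 characters left out ...]
ase 0.87 4077 [[280.0, 168.5], [345.5, 128.3000030517578], [378.8999938964844, 182.60000610351562], [313.5, 222.89999389648438]]
scene cover_a 0.89 1145 [[279.20001220703125, 168.0], [318.0, 145.5], [332.8999938964844, 171.39999389648438], [294.20001220703125, 193.8000030517578]]
scene cover_a 0.83 897 [[313.5, 147.8000030517578], [346.79998779296875, 129.89999389648438], [360.3999938964844, 155.10000610351562], [327.1000061035156, 173.0]]
scene seat 0.71 4064 [[279.3999938964844, 168.8000030517578], [344.79998779296875, 127.9000015258789], [378.6000061035156, 182.0], [313.20001220703125, 222.89999389648438]]
scene seat 0.7 380 [[229.0, 188.0], [243.0, 174.0], [267.0, 198.0], [253.0, 212.0]]
```

View pics/t1.png

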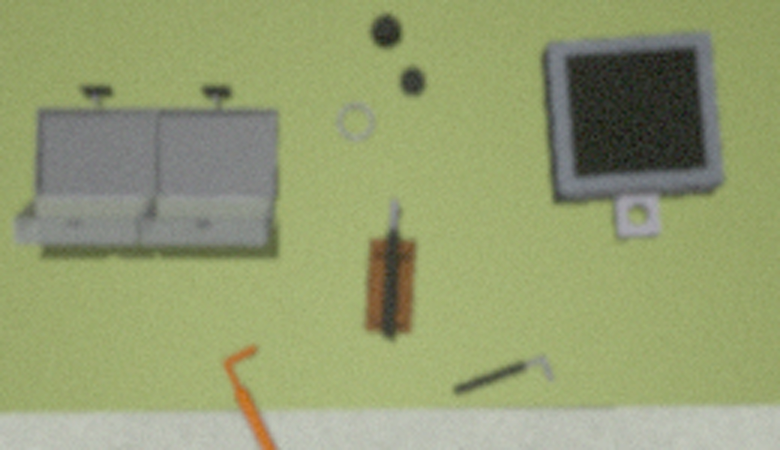

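View pics/s1.png

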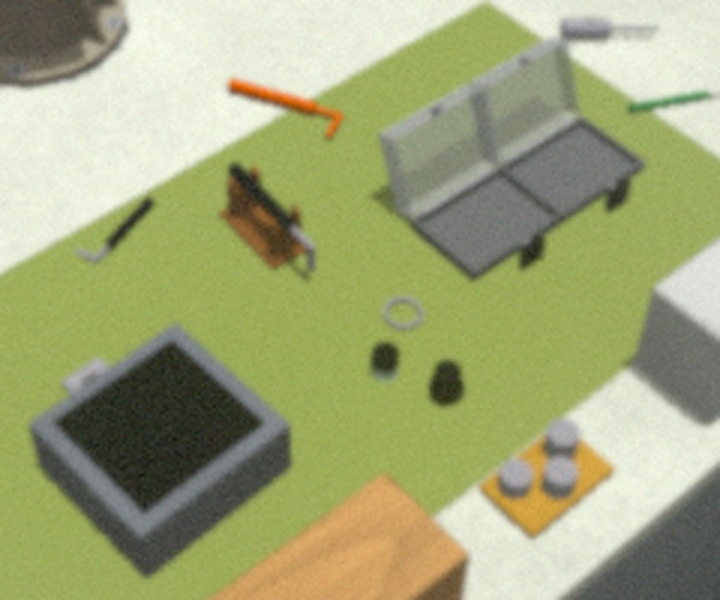

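The crops show the rest hook (top crop 392,285) clearly larger than the small black one at (500,375) and not orange, so it is the one meant. The store hole is at (638,215) in the top crop and (92,377) in the scene crop. The next step is fitting the poses.

```bash
cat >> h.py <<'E'
from scipy.optimize import least_squares
def fit(obs,x0):
    """obs: list of (cam,u,v,model xyz); pose x,y,yaw"""
    M=np.array([o[3] for o in obs],float); c=[o[0] for o in obs]; uv=np.array([o[1:3] for o in obs],float)
    def f(p):
        co,si=np.cos(p[2]),np.sin(p[2]); W=np.c_[p[0]+co*M[:,0]-si*M[:,1],p[1]+si*M[:,0]+co*M[:,1],M[:,2]]
        out=np.zeros((len(M),2))
        for n in set(c):
            i=[k for k in range(len(c)) if c[k]==n]; out[i]=proj(n,W[i])-uv[i]
        return out.ravel()
    r=least_squares(f,x0,loss='soft_l1'); return r.x,f(r.x).reshape(-1,2)
E
python3 - <<'E'
from h import *
T=lambda x,y:('top',140+(x+.5)/3-.5,120+(y+.5)/3-.5); S=lambda x,y:('scene',160+(x+.5)/3-.5,120+(y+.5)/3-.5)
h=.07
st=[T(546,44)+((.16,.085,h),),T(710,32)+((.16,-.085,h),),T(722,184)+((0,-.085,h),),T(560,193)+((0,.085,h),),
 T(638,215)+((-.022,0,.03),),S(92,378)+((-.022,0,.03),),
 S(175,326)+((0,.085,h),),S(33,428)+((0,-.085,h),),S(143,536)+((.16,-.085,h),),S(290,430)+((.16,.085,h),)]
hk=[T(395,230)+((.055,0,.052),),T(391,338)+((-.055,0,.052),),T(395,200)+((.085,0,.055),),S(234,170)+((-.055,0,.052),),S(297,222)+((.055,0,.052),),S(311,268)+((.085,0,.017),)]
ft=[T(370,240)+((.05,.025,.006),),T(414,240)+((.05,-.025,.006),),T(411,331)+((-.05,-.025,.006),),T(366,331)+((-.05,.025,.006),),S(222,215)+((-.05,-.025,.006),),S(274,266)+((.05,-.025,.006),)]
ca=[T(39,110)+((.048,.13,.014),),T(278,110)+((.048,-.13,.014),),S(473,278)+((.048,-.13,.014),),S(643,163)+((.048,.13,.014),),S(412,220)+((-.048,-.13,.014),),S(577,124)+((-.048,.13,.014),),T(37,195)+((-.03,.13,.014),)]
for n,o,x0 in (('store',st,(.4,-.3,0)),('hook',hk,(.3,0,0)),('rest',ft,(.3,0,0)),('case',ca[:-1],(.4,.3,0))):
    p,e=fit(o,x0); print(n,np.round(p,4)); print(np.round(e,1).tolist())
E
```

```text
store [ 0.5425 -0.2605  0.0567]
[[-0.1, -0.7], [-0.2, -0.6], [0.7, -0.5], [-0.6, 0.4], [-0.3, -0.3], [0.5, 1.8], [-0.0, -1.4], [-1.9, -1.7], [-1.0, 0.8], [0.2, -2.1]]
hook [ 0.4497 -0.0022 -0.0444]
[[-0.9, 0.0], [-0.7, -0.6], [-0.6, 0.4], [-1.2, -0.2], [-1.2, 2.5], [0.1, 0.7]]
rest [ 0.4513 -0.0006 -0.0396]
[[-0.9, -0.8], [0.1, -0.4], [0.3, 0.5], [-0.4, 0.1], [-1.4, -0.7], [-0.1, 0.7]]
case [ 0.5967  0.2469 -0.01  ]
[[-0.2, -0.4], [0.2, -0.8], [-0.2, -0.9], [-0.2, -0.2], [-1.0, 0.9], [0.6, -2.4]]
```

```bash
cat >> h.py <<'E'
def RM(a): # tool down, tool x at heading a deg
    c,s=np.cos(np.radians(a)),np.sin(np.radians(a)); return R.from_matrix(np.array([[c,s,0],[s,-c,0],[0,0,-1.]]))
def plan(*wps):
    """wps (x,y,z,heading deg); each printed relative to previous waypoint"""
    s=get_state(); q=s['orientation']; p=np.array(s['tcp_pos']); r=R.from_quat([q[1],q[2],q[3],q[0]])
    print('now',np.round(p,4),'head',round(np.degrees(np.arctan2(*r.as_matrix()[[1,0],0])),2),'t',round(s['clock'],2),'gap',round(s['finger_gap'],4),'F',np.round(s['wrist_force'],1))
    for w in wps:
        t=RM(w[3]); d=r.inv().apply(np.array(w[:3])-p)*100; a=(r.inv()*t).as_rotvec(degrees=True)
        print(w,'shift',np.round(d,2),'turn',np.round(a,2),'dist mm',round(np.linalg.norm(d)*10)); p=np.array(w[:3]); r=t
E
python3 -c "
from h import *
plan((.4505,-.0014,.2,177.6),(.4505,-.0014,.032,177.6))"
```

```text
now [0.1288 0.5604 0.2314] head 167.06 t 0.8 gap 0.0856 F [-0.8  0.   0.5]
(0.4505, -0.0014, 0.2, 177.6) shift [-43.94 -47.56   3.13] turn [ 1.000e-02  0.000e+00 -1.054e+01] dist mm 648
(0.4505, -0.0014, 0.032, 177.6) shift [ 0.   0.  16.8] turn [0. 0. 0.] dist mm 168
```

send_rows(series=[-22,-24,0,0,0,0,1,-22,-24,0,0,0,0,1,-22,-24,0,0,0,0,1,-22,-24,0,0,0,0,1,-22,-24,0,0,0,0,1,-22,-24,0,0,0,0,1,-22,-24,0,0,0,0,1,-22,-24,0,0,0,0,1,-22,-24,0,0,0,0,1,-22,-24,0,0,0,0,1])

```text
clock: 1.63
tcp_pos: [0.2904, 0.2759, 0.2316]
orientation: [0.0, 0.115, 0.993, 0.0]
wrist_force: [-0.3, 1.0, -0.3]
finger_gap: 0.0855
```

send_rows(series=[-21.94,-23.56,3.13,0,0,-10.5,1,-21.94,-23.56,3.13,0,0,-10.5,1,-21.94,-23.56,3.13,0,0,-10.5,1,-21.94,-23.56,3.13,0,0,-10.5,1,-21.94,-23.56,3.13,0,0,-10.5,1,-21.94,-23.56,3.13,0,0,-10.5,1,-21.94,-23.56,3.13,0,0,-10.5,1,-21.94,-23.56,3.13,0,0,-10.5,1,-21.94,-23.56,3.13,0,0,-10.5,1,-21.94,-23.56,3.13,0,0,-10.5,1])

```text
clock: 2.47
tcp_pos: [0.4515, -0.002, 0.1994]
orientation: [-0.0, 0.022, 1.0, 0.0]
wrist_force: [-0.0, 1.1, -0.2]
finger_gap: 0.0852
```

```bash
python3 -c "
from h import *
plan((.4505,-.0014,.2,177.6),(.4505,-.0014,.032,177.6))"
```

```text
now [ 0.4515 -0.002   0.1994] head 177.43 t 2.47 gap 0.0852 F [-0.   1.1 -0.2]
(0.4505, -0.0014, 0.2, 177.6) shift [ 0.1   0.06 -0.06] turn [ 0.04 -0.05 -0.17] dist mm 1
(0.4505, -0.0014, 0.032, 177.6) shift [ 0.   0.  16.8] turn [0. 0. 0.] dist mm 168
```

send_rows(series=[0.1,0.06,4,0,0,0,1,0.1,0.06,8,0,0,0,1,0.1,0.06,12,0,0,0,1,0.1,0.06,14,0,0,0,1,0.1,0.06,16,0,0,0,1,0.1,0.06,16.8,0,0,0,1,0.1,0.06,16.8,0,0,0,1], newtons=40)

```text
clock: 3.05
tcp_pos: [0.4476, 0.0013, 0.0305]
orientation: [-0.002, 0.02, 1.0, 0.001]
wrist_force: [-0.3, -0.4, -0.3]
finger_gap: 0.0855
```

send_rows(series=[0,0,0,0,0,0,0,0,0,0,0,0,0,0,0,0,0,0,0,0,0,0,0,0,0,0,0,0,0,0,0,0,0,0,0,0,0,0,0,0,0,0,0,0,0,0,0,0,0,0,0,0,0,0,0,0,0,0,0,0,0,0,0,0,0,0,0,0,0,0], newtons=40)

```text
clock: 3.88
tcp_pos: [0.4501, -0.001, 0.0327]
orientation: [0.001, 0.022, 1.0, -0.0]
wrist_force: [-0.7, 0.2, 7.4]
finger_gap: 0.0131
```

```bash
python3 -c "
from h import *
plan((.4505,-.0014,.13,177.6),(.4356,-.2664,.13,183.2),(.4356,-.2664,.065,183.2))"
```

```text
now [ 0.4501 -0.001   0.0327] head 177.53 t 3.88 gap 0.0131 F [-0.7  0.2  7.4]
(0.4505, -0.0014, 0.13, 177.6) shift [-0.05 -0.03 -9.73] turn [-0.    0.07 -0.07] dist mm 97
(0.4356, -0.2664, 0.13, 183.2) shift [  0.38 -26.54   0.  ] turn [ 0.   0.  -5.6] dist mm 265
(0.4356, -0.2664, 0.065, 183.2) shift [0.  0.  6.5] turn [0. 0. 0.] dist mm 65
```

send_rows(series=[0,0,-1,0,0,0,0,0,0,-3,0,0,0,0,0,0,-6,0,0,0,0,0,0,-9,0,0,0,0,0,0,-10,0,0,0,0,0,0,-10,0,0,0,0])

```text
clock: 4.38
tcp_pos: [0.4516, -0.0013, 0.1348]
orientation: [0.003, 0.021, 1.0, -0.0]
wrist_force: [0.5, -0.5, -1.5]
finger_gap: 0.0132
```

send_rows(series=[0.4,-4,0,0,0,-2,0,0.4,-8,0,0,0,-5.6,0,0.4,-12,0,0,0,-5.6,0,0.4,-15,0,0,0,-5.6,0,0.4,-19,0,0,0,-5.6,0,0.4,-23,0,0,0,-5.6,0,0.4,-25.5,0,0,0,-5.6,0,0.4,-26.5,0,0,0,-5.6,0,0.4,-26.5,0,0,0,-5.6,0,0.4,-26.5,0,0,0,-5.6,0])

```text
clock: 5.22
tcp_pos: [0.4333, -0.2645, 0.1306]
orientation: [-0.001, -0.027, 1.0, 0.001]
wrist_force: [-0.1, 0.8, -0.9]
finger_gap: 0.0135
```

```bash
python3 -c "
from h import *
plan((.4356,-.2664,.065,183.2))
"
```

```text
now [ 0.4333 -0.2645  0.1306] head -176.9 t 5.22 gap 0.0135 F [-0.1  0.8 -0.9]
(0.4356, -0.2664, 0.065, 183.2) shift [-0.23 -0.22  6.56] turn [ 0.15 -0.1  -0.1 ] dist mm 66
```

send_rows(series=[-0.2,-0.2,3,0,0,0,0,-0.2,-0.2,6,0,0,0,0,-0.2,-0.2,6.5,0,0,0,0,-0.2,-0.2,6.5,0,0,0,0,-0.2,-0.2,6.5,0,0,0,0,-0.2,-0.2,6.5,0,0,0,0])

```text
clock: 5.72
tcp_pos: [0.4374, -0.2672, 0.0685]
orientation: [0.001, -0.028, 1.0, -0.001]
wrist_force: [-0.2, -0.4, -1.2]
finger_gap: 0.0133
```

Run:
```python
from h import *
plan()
s=get_state();p=np.array(s['tcp_pos']);a=np.radians(3.2)
tip=p+[.085*np.cos(a),.085*np.sin(a),-.0177]; hole=[.5205,-.2617,.03]
out=[]
for c,P in (('top',tip),('scene',tip)):
    im=read_camera(c); u=proj(c,[tip,hole,tip+[0,0,.034]]); print(c,u.round(1).tolist())
    x,y=(u[1]-[30,30]).astype(int); o=cv2.resize(im[y:y+60,x:x+60],None,fx=6,fy=6,interpolation=cv2.INTER_CUBIC)
    o=cv2.convertScaleAbs(o,alpha=1.6)
    for k,col in zip(u,((0,0,255),(255,0,0),(0,255,255))): cv2.circle(o,tuple(((k-[x,y]+.5)*6).astype(int).tolist()),3,col,-1)
    out.append(o)
cv2.imwrite('pics/a1.png',np.hstack(out))
```

```text
now [ 0.4374 -0.2672  0.0685] head -176.77 t 5.72 gap 0.0133 F [-0.2 -0.4 -1.2]
top [[353.2, 189.7], [352.0, 191.1], [355.0, 188.3]]
scene [[190.1, 243.4], [190.8, 247.4], [188.7, 235.8]]
```

View pics/a1.png

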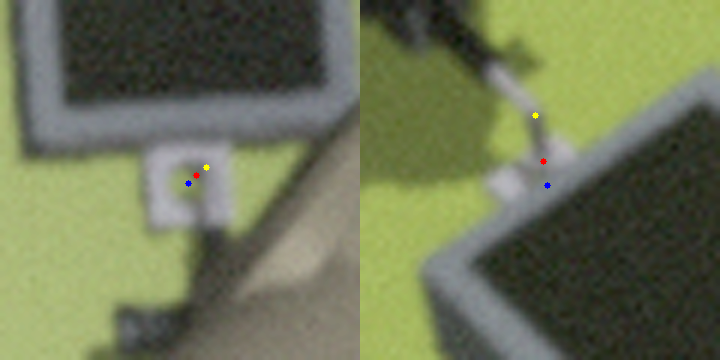

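The crop shows the prong over the tab: in the top view the hole is at (190,184) and the rod column at x≈205, which matches the projection. Next I lower it in.

```bash
python3 -c "
from h import *
plan((.4352,-.2664,.06,183.2),(.4352,-.2664,.031,183.2),(.3052,-.2738,.031,183.2))
"
```

```text
now [ 0.4375 -0.2677  0.0687] head -176.8 t 5.82 gap 0.0133 F [-0.2 -0.5 -1. ]
(0.4352, -0.2664, 0.06, 183.2) shift [0.23 0.15 0.86] turn [-0.11  0.13 -0.  ] dist mm 9
(0.4352, -0.2664, 0.031, 183.2) shift [0.  0.  2.9] turn [0. 0. 0.] dist mm 29
(0.3052, -0.2738, 0.031, 183.2) shift [ 1.302e+01 -1.000e-02  0.000e+00] turn [0. 0. 0.] dist mm 130
```

send_rows(series=[0.2,0.15,0.8,0,0,0,0,0.2,0.15,0.8,0,0,0,0,0.2,0.15,1.3,0,0,0,0,0.2,0.15,1.9,0,0,0,0,0.2,0.15,2.5,0,0,0,0,0.2,0.15,3.1,0,0,0,0,0.2,0.15,3.7,0,0,0,0,0.2,0.15,3.7,0,0,0,0])

```text
clock: 6.48
tcp_pos: [0.4334, -0.2652, 0.0283]
orientation: [-0.001, -0.028, 1.0, 0.001]
wrist_force: [-1.0, -0.4, -1.2]
finger_gap: 0.0135
```

```bash
python3 -c "
from h import *
plan((.3052,-.2738,.031,183.2))
"
```

```text
now [ 0.4334 -0.2652  0.0283] head -176.84 t 6.48 gap 0.0135 F [-1.  -0.4 -1.2]
(0.3052, -0.2738, 0.031, 183.2) shift [12.85 -0.15 -0.24] turn [ 0.11 -0.11 -0.04] dist mm 129
```

send_rows(series=[1,0,-0.2,0,0,0,0,2,0,-0.2,0,0,0,0,3.2,0,-0.2,0,0,0,0,4.5,0,-0.2,0,0,0,0,6,0,-0.2,0,0,0,0,7.5,0,-0.2,0,0,0,0,9,0,-0.2,0,0,0,0,10.5,0,-0.2,0,0,0,0,11.5,0,-0.2,0,0,0,0,12,0,-0.2,0,0,0,0])

```text
clock: 7.32
tcp_pos: [0.3125, -0.2721, 0.0321]
orientation: [-0.0, -0.027, 1.0, 0.0]
wrist_force: [2.3, 0.1, -1.4]
finger_gap: 0.0135
```

send_rows(series=[0.4,0,0,0,0,0,0,0.8,0,0,0,0,0,0,1.2,0,0,0,0,0,0,1.2,0,0,0,0,0,0,1.2,0,0,0,0,0,0])

```text
clock: 7.73
tcp_pos: [0.3022, -0.2733, 0.0319]
orientation: [-0.0, -0.027, 1.0, -0.0]
wrist_force: [0.7, -0.9, -1.2]
finger_gap: 0.013
```

send_rows(series=[0.2,0,0,0,0,0,0,0.4,0,0,0,0,0,0,0.4,0,0,0,0,0,0])

```text
clock: 7.98
tcp_pos: [0.2992, -0.2737, 0.032]
orientation: [0.001, -0.028, 1.0, -0.0]
wrist_force: [4.2, 0.0, -1.8]
finger_gap: 0.0133
```

send_rows(series=[0.2,0,0,0,0,0,0,0.3,0,0,0,0,0,0,0.3,0,0,0,0,0,0])

```text
clock: 8.23
tcp_pos: [0.2989, -0.2741, 0.0323]
orientation: [0.004, -0.028, 1.0, -0.0]
wrist_force: [14.5, 1.0, -7.8]
finger_gap: 0.0131
```

send_rows(series=[-0.4,0,0,0,0,0,0,-0.8,0,0,0,0,0,0,-0.8,0,0,0,0,0,0,-0.8,0,-1,0,0,0,0,-0.8,0,-2.5,0,0,0,0,-0.8,0,-5,0,0,0,0,-0.8,0,-8,0,0,0,0,-0.8,0,-10,0,0,0,0,-0.8,0,-10,0,0,0,0,-0.8,0,-10,0,0,0,0])

```text
clock: 9.07
tcp_pos: [0.3037, -0.2739, 0.1328]
orientation: [0.0, -0.028, 1.0, -0.001]
wrist_force: [-0.1, 0.6, -1.5]
finger_gap: 0.0133
```

Run:
```python
from h import *
plan((.4505,-.0014,.14,177.6),(.4505,-.0014,.0327,177.6))
out=[]
for c in ('top','scene'):
    im=read_camera(c); a=silhouettes(c,'movement1')
    for k in a[:6]:
        ys,xs=np.nonzero(k['pixels']); print(c,'mv',round(k['p'],2),k['box'],xs.mean().round(1),ys.mean().round(1))
    for k in silhouettes(c,'hook')[:4]:
        m=k['pixels'].astype(np.uint8); print(c,'hook',round(k['p'],2),m.sum(),k['box'],cv2.minAreaRect(cv2.findNonZero(m)))
    u=proj(c,[.41,-.26,.02])[0].astype(int); x,y=u-[60,50]
    out.append(cv2.convertScaleAbs(cv2.resize(im[y:y+100,x:x+110],None,fx=3.6,fy=3.6,interpolation=cv2.INTER_CUBIC),alpha=1.6)); print(c,x,y)
cv2.imwrite('pics/b1.png',np.hstack(out))
```

```text
now [ 0.3037 -0.2739  0.1328] head -176.85 t 9.07 gap 0.0133 F [-0.1  0.6 -1.5]
(0.4505, -0.0014, 0.14, 177.6) shift [-16.15  26.4   -0.77] turn [-0.12  0.05  5.55] dist mm 310
(0.4505, -0.0014, 0.0327, 177.6) shift [ 0.    0.   10.73] turn [0. 0. 0.] dist mm 107
top mv 0.66 [354.0, 191.3, 14.6, 11.2] 360.8 195.4
top mv 0.55 [327.8, 180.3, 53.9, 57.5] 352.7 205.6
top mv 0.49 [334.7, 191.6, 14.5, 15.9] 341.0 198.4
top hook 0.62 245 [214.6, 237.1, 22.1, 45.5] ((224.96102905273438, 258.888671875), (45.824317932128906, 9.532968521118164), 70.70995330810547)
top 292 176
scene mv 0.65 [174.3, 244.1, 10.7, 11.7] 178.7 249.3
scene mv 0.53 [159.4, 229.1, 12.4, 19.2] 165.6 238.3
scene mv 0.42 [191.3, 230.7, 12.3, 9.7] 195.7 236.4
scene hook 0.51 198 [234.5, 145.0, 37.2, 23.0] ((254.4367218017578, 153.65087890625), (39.14863586425781, 7.823777675628662), 22.750978469848633)
scene hook 0.45 135 [138.9, 172.6, 21.6, 32.3] ((150.31277465820312, 186.30914306640625), (34.93491744995117, 5.790738582611084), 49.63546371459961)
scene 110 176
```

View pics/b1.png

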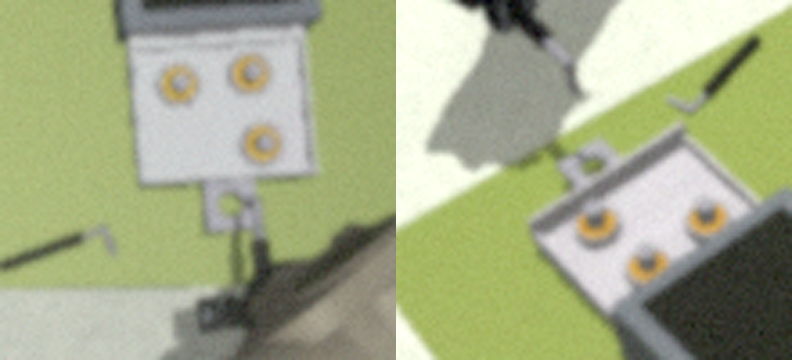

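The crop shows three movements (left crop at (180,83), (252,73), (262,143)). The tray is fully out and the hook is clear of it. Next I return the hook to its rest.

send_rows(series=[-2,3.3,-0.7,0,0,2,0,-4,6.6,-0.7,0,0,5.55,0,-6,9.9,-0.7,0,0,5.55,0,-8,13.2,-0.7,0,0,5.55,0,-10,16.5,-0.7,0,0,5.55,0,-12,19.8,-0.7,0,0,5.55,0,-14,23,-0.7,0,0,5.55,0,-15.5,25.4,-0.7,0,0,5.55,0,-16.15,26.4,-0.7,0,0,5.55,0,-16.15,26.4,-0.7,0,0,5.55,0])

```text
clock: 10.2
tcp_pos: [0.4509, 0.0017, 0.1382]
orientation: [-0.0, 0.019, 1.0, 0.0]
wrist_force: [-0.9, 0.0, -1.7]
finger_gap: 0.0131
```

Run:
```python
from h import *
plan((.4501,-.0010,.06,177.6),(.4501,-.0010,.0337,177.6))
out=[]
for c in ('top','scene'):
    im=read_camera(c)
    u=proj(c,[.48,0,.1])[0].astype(int); x,y=u-[45,45]
    out.append(cv2.convertScaleAbs(cv2.resize(im[y:y+90,x:x+90],None,fx=4,fy=4,interpolation=cv2.INTER_CUBIC),alpha=1.6)); print(c,x,y,proj(c,[[.535,-.005,.115],[.535,-.005,.153]]))
cv2.imwrite('pics/c1.png',np.hstack(out))
```

```text
now [0.4509 0.0017 0.1382] head 177.86 t 10.2 gap 0.0131 F [-0.9  0.  -1.7]
(0.4501, -0.001, 0.06, 177.6) shift [ 0.07 -0.28  7.82] turn [ 0.04 -0.04  0.26] dist mm 78
(0.4501, -0.001, 0.0337, 177.6) shift [0.   0.   2.63] turn [0. 0. 0.] dist mm 26
top 223 157 [[270.21836729 184.00481371]
 [270.08578402 182.24338416]]
scene 208 134 [[263.75563942 187.23549561]
 [263.74692328 177.9128999 ]]
```

View pics/c1.png

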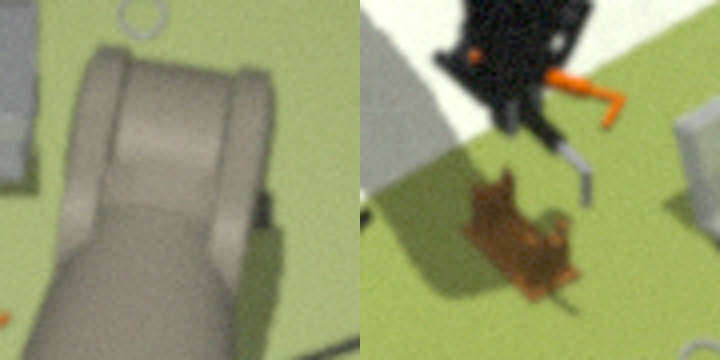

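The hook is level above the rest, with its tip at scene pixel (265,185) against a predicted (264,187). Next I lower it.

send_rows(series=[0.07,-0.28,3,0,0,0.26,0,0.07,-0.28,6,0,0,0.26,0,0.07,-0.28,7.8,0,0,0.26,0,0.07,-0.28,8.4,0,0,0.26,0,0.07,-0.28,9,0,0,0.26,0,0.07,-0.28,9.6,0,0,0.26,0,0.07,-0.28,10.1,0,0,0.26,0,0.07,-0.28,10.4,0,0,0.26,0,0.07,-0.28,10.4,0,0,0.26,0])

```text
clock: 11.05
tcp_pos: [0.4495, -0.0035, 0.035]
orientation: [0.0, 0.023, 1.0, -0.0]
wrist_force: [0.1, -0.3, -0.3]
finger_gap: 0.0131
```

```bash
python3 -c "
from h import *
plan((.4501,-.0010,.0330,177.6))"
```

```text
now [ 0.4495 -0.0035  0.035 ] head 177.34 t 11.05 gap 0.0131 F [ 0.1 -0.3 -0.3]
(0.4501, -0.001, 0.033, 177.6) shift [-0.04  0.26  0.2 ] turn [-0.    0.02 -0.26] dist mm 3
```

send_rows(series=[0,0.15,0.1,0,0,0,0,0,0.15,0.2,0,0,0,0,0,0.15,0.2,0,0,0,0,0,0.15,0.2,0,0,0,0.15,0,0.15,0.2,0,0,0,0.3,0,0.15,0.2,0,0,0,0.5,0,0.15,0.2,0,0,0,1,0,0.15,0.2,0,0,0,1,0,0.15,0.2,0,0,0,1,0,0.15,0.2,0,0,0,1])

```text
clock: 11.88
tcp_pos: [0.4495, -0.0019, 0.033]
orientation: [0.0, 0.023, 1.0, 0.0]
wrist_force: [0.0, 0.4, -0.8]
finger_gap: 0.0839
```

send_rows(series=[0,0,-2,0,0,0,1,0,0,-5,0,0,0,1,0,0,-9,0,0,0,1,0,0,-13,0,0,0,1,0,0,-15,0,0,0,1,0,0,-15,0,0,0,1])

```text
clock: 12.38
tcp_pos: [0.4526, -0.0025, 0.1881]
orientation: [0.005, 0.023, 1.0, -0.001]
wrist_force: [0.3, 0.5, 0.1]
finger_gap: 0.0856
```

send_rows(series=[10,0,0,0,0,0,1,10,0,0,0,0,0,1,10,0,0,0,0,0,1,10,0,0,0,0,0,1])

```text
clock: 12.72
tcp_pos: [0.3448, 0.0036, 0.1816]
orientation: [-0.002, 0.023, 1.0, 0.0]
wrist_force: [-0.6, 0.4, 0.7]
finger_gap: 0.0856
```

Run:
```python
from h import *
plan()
out=[]
for c in ('top','scene'):
    im=read_camera(c); cands=[]
    for k in silhouettes(c,'movement1')[:8]:
        ys,xs=np.nonzero(k['pixels']); print(c,'mv',round(k['p'],2),np.array(k['box']).round(1).tolist(),xs.mean().round(1),ys.mean().round(1))
    for k in silhouettes(c,'hook')[:4]:
        m=k['pixels'].astype(np.uint8); print(c,'hook',round(k['p'],2),m.sum(),np.array(k['box']).round(1))
    u=proj(c,[.44,-.14,.02])[0].astype(int); x,y=u-([55,50] if c=='top' else [95,65]); w,h=(130,90) if c=='top' else (140,120)
    out.append(cv2.convertScaleAbs(cv2.resize(im[y:y+h,x:x+w],(390,390*h//w),interpolation=cv2.INTER_CUBIC),alpha=1.6)); print(c,x,y,w)
H=max(o.shape[0] for o in out); cv2.imwrite('pics/d1.png',np.hstack([cv2.copyMakeBorder(o,0,H-o.shape[0],0,0,0) for o in out]))
```

```text
now [0.3448 0.0036 0.1816] head 177.34 t 12.72 gap 0.0856 F [-0.6  0.4  0.7]
top mv 0.66 [358.7, 206.9, 13.5, 17.3] 364.4 215.5
top mv 0.54 [337.4, 191.6, 10.2, 16.9] 341.0 198.6
top hook 0.7 153 [215.1 238.8  14.7  37.9]
top hook 0.53 146 [268.4 185.6   4.6  37.9]
top 258 167 130
scene mv 0.72 [365.6, 150.8, 41.5, 4.9] 386.9 152.4
scene mv 0.52 [188.9, 230.0, 16.2, 10.1] 195.7 236.4
scene mv 0.45 [173.2, 241.2, 11.4, 12.9] 178.7 249.4
scene mv 0.41 [160.8, 229.8, 10.3, 17.5] 165.7 238.5
scene hook 0.76 184 [237.3 146.8  39.2  17.9]
scene hook 0.5 229 [240.2 173.8  21.3  39.2]
scene 114 147 140
```

View pics/d1.png

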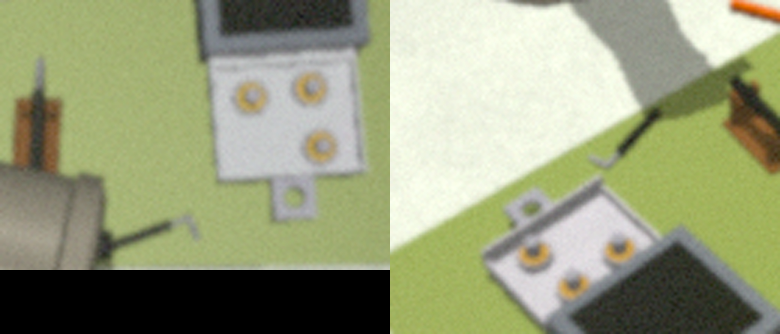

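The hook is back in the rest, with its prong bend at top pixel (271,187), the same as at the start. The movements sit in the tray at left-crop pixels (251,97), (311,88) and (320,147).

Run:
```python
from h import *
z=.031
for n,t,s in (('m_front-right',(364.4,215.5),(165.7,238.4)),('m_left',(341,198.5),(195.7,236.4)),('m_rear-right',(360.8,195.4),(178.7,249.4))):
    a=ray('top',t,z)[0][:2]; b=ray('scene',s,z)[0][:2]; print(n,a.round(4),b.round(4))
a=.0567;Rm=np.array([[np.cos(a),-np.sin(a)],[np.sin(a),np.cos(a)]])
fl=np.array([.5425,-.2605])+Rm@[-.13+.061,0]
for d in ((-.028,-.035),(.028,.035),(.028,-.035)): print((fl+Rm@d).round(4))
a=-.01;Rm=np.array([[np.cos(a),-np.sin(a)],[np.sin(a),np.cos(a)]])
for d in ((0,.065),(0,-.065)): print('bay',(np.array([.5967,.2469])+Rm@d).round(4))
```

```text
m_front-right [ 0.443  -0.2978] [ 0.448  -0.2996]
m_left [ 0.4974 -0.2264] [ 0.4974 -0.2289]
m_rear-right [ 0.5064 -0.2887] [ 0.5051 -0.2923]
[ 0.4476 -0.3009]
[ 0.4996 -0.2279]
[ 0.5035 -0.2978]
bay [0.5973 0.3119]
bay [0.5961 0.1819]
```

```bash
python3 -c "
from h import *
plan((.4975,-.2275,.12,180),(.4975,-.2275,.031,180))"
```

```text
now [0.3507 0.0025 0.1829] head 177.36 t 13.02 gap 0.0857 F [-0.4 -0.2  0.3]
(0.4975, -0.2275, 0.12, 180) shift [-15.73 -22.3    6.3 ] turn [ 0.    0.03 -2.64] dist mm 280
(0.4975, -0.2275, 0.031, 180) shift [0.  0.  8.9] turn [0. 0. 0.] dist mm 89
```

send_rows(series=[-15.7,-22.3,6.3,0,0,-2.64,0.47,-15.7,-22.3,6.3,0,0,-2.64,0.47,-15.7,-22.3,6.3,0,0,-2.64,0.47,-15.7,-22.3,6.3,0,0,-2.64,0.47,-15.7,-22.3,6.3,0,0,-2.64,0.47,-15.7,-22.3,6.3,0,0,-2.64,0.47,-15.7,-22.3,6.3,0,0,-2.64,0.47,-15.7,-22.3,6.3,0,0,-2.64,0.47,-15.7,-22.3,6.3,0,0,-2.64,0.47,-15.7,-22.3,6.3,0,0,-2.64,0.47])

```text
clock: 13.85
tcp_pos: [0.4957, -0.2268, 0.1191]
orientation: [-0.001, 0.0, 1.0, 0.001]
wrist_force: [-0.6, 0.3, -0.0]
finger_gap: 0.0404
```

Run:
```python
from h import *
plan((.4975,-.2275,.031,180))
im=read_camera('scene')
for k in silhouettes('scene','movement1')[:5]:
    ys,xs=np.nonzero(k['pixels']); print('mv',round(k['p'],2),xs.mean().round(1),ys.mean().round(1))
```

```text
now [ 0.4957 -0.2268  0.1191] head 179.99 t 13.85 gap 0.0404 F [-0.6  0.3 -0. ]
(0.4975, -0.2275, 0.031, 180) shift [-0.2  -0.08  8.81] turn [ 0.09 -0.11 -0.01] dist mm 88
mv 0.69 177.4 250.3
mv 0.66 195.6 236.6
```

send_rows(series=[-0.2,-0.1,3,0,0,0,0.47,-0.2,-0.1,6,0,0,0,0.47,-0.2,-0.1,7.5,0,0,0,0.47,-0.2,-0.1,8.5,0,0,0,0.47,-0.2,-0.1,8.8,0,0,0,0.47,-0.2,-0.1,8.8,0,0,0,0.47,-0.2,-0.1,8.8,0,0,0,0,-0.2,-0.1,8.8,0,0,0,0,-0.2,-0.1,8.8,0,0,0,0,-0.2,-0.1,8.8,0,0,0,0], newtons=30)

```text
clock: 14.78
tcp_pos: [0.4991, -0.2288, 0.0335]
orientation: [0.001, 0.0, 1.0, -0.001]
wrist_force: [-0.4, 1.2, 6.7]
finger_gap: 0.0146
```

send_rows(series=[0,0,0,0,0,0,0,0,0,0,0,0,0,0,0,0,0,0,0,0,0,0,0,0,0,0,0,0])

```text
clock: 15.12
tcp_pos: [0.4992, -0.2288, 0.0335]
orientation: [0.001, 0.0, 1.0, -0.001]
wrist_force: [-0.4, 1.3, 6.7]
finger_gap: 0.0142
```

```bash
python3 -c "
from h import *
plan((.4975,-.2275,.18,180),(.600,.155,.18,180),(.6,.155,.018,180))"
```

```text
now [ 0.4992 -0.2288  0.0335] head 180.0 t 15.12 gap 0.0142 F [-0.4  1.3  6.7]
(0.4975, -0.2275, 0.18, 180) shift [  0.13   0.11 -14.65] turn [-0.06  0.15 -0.  ] dist mm 146
(0.6, 0.155, 0.18, 180) shift [-10.25  38.25   0.  ] turn [0. 0. 0.] dist mm 396
(0.6, 0.155, 0.018, 180) shift [ 0.   0.  16.2] turn [0. 0. 0.] dist mm 162
```

send_rows(series=[0,0,-2,0,0,0,0,0,0,-5,0,0,0,0,0,0,-9,0,0,0,0,0,0,-12,0,0,0,0,0,0,-14.7,0,0,0,0,0,0,-14.7,0,0,0,0])

```text
clock: 15.62
tcp_pos: [0.501, -0.2302, 0.1856]
orientation: [0.004, 0.0, 1.0, -0.003]
wrist_force: [0.9, -0.8, -1.0]
finger_gap: 0.0143
```

send_rows(series=[-1,4,0,0,0,0,0,-2,8,0,0,0,0,0,-3,12,0,0,0,0,0,-4,16,0,0,0,0,0,-5,20,0,0,0,0,0,-6,24,0,0,0,0,0,-7,28,0,0,0,0,0,-8,32,0,0,0,0,0,-9,35,0,0,0,0,0,-10.1,38.3,0,0,0,0,0])

```text
clock: 16.45
tcp_pos: [0.5989, 0.1565, 0.1785]
orientation: [-0.0, -0.0, 1.0, -0.0]
wrist_force: [1.3, -1.1, -1.3]
finger_gap: 0.0143
```

send_rows(series=[0,0,0,0,0,0,0,0,0,0,0,0,0,0,0,0,0,0,0,0,0])

```text
clock: 16.7
tcp_pos: [0.5986, 0.1545, 0.1783]
orientation: [-0.001, -0.0, 1.0, -0.0]
wrist_force: [-0.1, -0.3, -0.5]
finger_gap: 0.0145
```

```bash
python3 -c "
from h import *
plan((.6,.155,.0195,180))"
```

```text
now [0.5986 0.1545 0.1783] head -179.98 t 16.7 gap 0.0145 F [-0.1 -0.3 -0.5]
(0.6, 0.155, 0.0195, 180) shift [-0.16  0.06 15.88] turn [-0.03 -0.07  0.02] dist mm 159
```

send_rows(series=[-0.15,0,4,0,0,0,0,-0.15,0,8,0,0,0,0,-0.15,0,12,0,0,0,0,-0.15,0,14,0,0,0,0,-0.15,0,15,0,0,0,0,-0.15,0,15.5,0,0,0,0,-0.15,0,15.5,0,0,0,0,-0.15,0,15.8,0,0,0,0,-0.15,0,15.8,0,0,0,0])

```text
clock: 17.45
tcp_pos: [0.6022, 0.1545, 0.0227]
orientation: [0.002, 0.0, 1.0, 0.0]
wrist_force: [-0.0, 0.5, 0.4]
finger_gap: 0.0144
```

```bash
python3 -c "
from h import *
plan((.6,.155,.0195,180))"
```

```text
now [0.6022 0.1545 0.0227] head 179.97 t 17.45 gap 0.0144 F [-0.   0.5  0.4]
(0.6, 0.155, 0.0195, 180) shift [0.22 0.05 0.32] turn [ 0.03  0.19 -0.03] dist mm 4
```

send_rows(series=[0,0,0.15,0,0,0,0,0,0,0.3,0,0,0,0,0,0,0.3,0,0,0,0])

```text
clock: 17.7
tcp_pos: [0.6018, 0.1549, 0.0196]
orientation: [0.001, -0.0, 1.0, 0.0]
wrist_force: [0.1, 0.0, 3.7]
finger_gap: 0.0143
```

send_rows(series=[0,0,0.1,0,0,0,0,0,0,0.1,0,0,0,0])

```text
clock: 17.87
tcp_pos: [0.6018, 0.1549, 0.0196]
orientation: [0.002, -0.0, 1.0, 0.0]
wrist_force: [-2.7, -0.7, 10.6]
finger_gap: 0.0143
```

send_rows(series=[0,0,0,0,0,0,0.25,0,0,0,0,0,0,0.47,0,0,0,0,0,0,0.47,0,0,0,0,0,0,0.47,0,0,-3,0,0,0,0.47,0,0,-6,0,0,0,0.47,0,0,-10,0,0,0,0.47,0,0,-14,0,0,0,0.47,0,0,-16,0,0,0,0.47,0,0,-16,0,0,0,0.47])

```text
clock: 18.7
tcp_pos: [0.6039, 0.1552, 0.1833]
orientation: [0.005, 0.0, 1.0, 0.001]
wrist_force: [0.6, 0.5, -0.9]
finger_gap: 0.0402
```

send_rows(series=[1.4,-4,0,0,0,0,0.47,2.8,-8,0,0,0,0,0.47,4.2,-12,0,0,0,0,0.47,5.6,-16,0,0,0,0,0.47,7,-19,0,0,0,0,0.47,8,-22,0,0,0,0,0.47,8,-22,0,0,0,0,0.47])

```text
clock: 19.28
tcp_pos: [0.5184, -0.0696, 0.1759]
orientation: [-0.001, 0.003, 1.0, -0.001]
wrist_force: [-0.2, 0.7, -0.1]
finger_gap: 0.0399
```

```bash
cat >> h.py <<'E'
def movs(z=.031):
    for c in ('top','scene'):
        read_camera(c)
        for k in silhouettes(c,'movement1')[:7]:
            ys,xs=np.nonzero(k['pixels'])
            if len(xs)<20 or len(xs)>400: continue
            print(c,round(k['p'],2),len(xs),ray(c,[xs.mean(),ys.mean()],z)[0][:2].round(4))
E
python3 -c "
from h import *
movs();plan((.4455,-.2987,.12,180))"
```

```text
top 0.54 117 [ 0.4446 -0.2965]
top 0.54 116 [0.5973 0.1534]
now [ 0.5206 -0.0647  0.1763] head -179.99 t 19.48 gap 0.0405 F [ 0.6  0.3 -0.9]
(0.4455, -0.2987, 0.12, 180) shift [  7.51 -23.4    5.62] turn [ 0.05 -0.04  0.01] dist mm 252
```

send_rows(series=[1.3,-4,1,0,0,0,0.47,2.6,-8,2,0,0,0,0.47,3.9,-12,3,0,0,0,0.47,5.1,-16,4,0,0,0,0.47,6.4,-20,5,0,0,0,0.47,7.5,-23.3,5.6,0,0,0,0.47,7.5,-23.3,5.6,0,0,0,0.47,7.5,-23.3,5.6,0,0,0,0.47,7.5,-23.3,5.6,0,0,0,0.47])

```text
clock: 20.23
tcp_pos: [0.4461, -0.2971, 0.1205]
orientation: [-0.0, -0.0, 1.0, 0.001]
wrist_force: [-0.4, -0.2, 1.0]
finger_gap: 0.0402
```

```bash
python3 -c "
from h import *
plan((.4455,-.298,.0335,180))"
```

```text
now [ 0.4461 -0.2971  0.1205] head -179.95 t 20.23 gap 0.0402 F [-0.4 -0.2  1. ]
(0.4455, -0.298, 0.0335, 180) shift [ 0.05 -0.1   8.7 ] turn [ 0.08 -0.03  0.05] dist mm 87
```

send_rows(series=[0,-0.1,3,0,0,0,0.47,0,-0.1,6,0,0,0,0.47,0,-0.1,7.5,0,0,0,0.47,0,-0.1,8.5,0,0,0,0.47,0,-0.1,8.8,0,0,0,0.47,0,-0.1,8.8,0,0,0,0.47,0,-0.1,8.8,0,0,0,0,0,-0.1,8.8,0,0,0,0,0,-0.1,8.8,0,0,0,0,0,-0.1,8.8,0,0,0,0], newtons=30)

```text
clock: 21.07
tcp_pos: [0.4468, -0.2998, 0.0344]
orientation: [0.001, -0.0, 1.0, -0.001]
wrist_force: [1.4, 2.1, 5.8]
finger_gap: 0.0147
```

send_rows(series=[0,0,0,0,0,0,0,0,0,0,0,0,0,0,0,0,0,0,0,0,0,0,0,0,0,0,0,0])

```text
clock: 21.4
tcp_pos: [0.4467, -0.2998, 0.0344]
orientation: [0.001, 0.0, 1.0, -0.0]
wrist_force: [0.9, 2.4, 6.8]
finger_gap: 0.0144
```

send_rows(series=[0,0,-2,0,0,0,0,0,0,-5,0,0,0,0,0,0,-9,0,0,0,0,0,0,-12,0,0,0,0,0,0,-14.7,0,0,0,0,0,0,-14.7,0,0,0,0])

```text
clock: 21.9
tcp_pos: [0.4479, -0.3018, 0.1864]
orientation: [0.004, 0.0, 1.0, -0.004]
wrist_force: [1.2, -0.9, 0.8]
finger_gap: 0.0143
```

send_rows(series=[-1,4,0,0,0,0,0,-2,8,0,0,0,0,0,-3,12,0,0,0,0,0,-4,16,0,0,0,0,0,-5,20,0,0,0,0,0,-6,24,0,0,0,0,0,-7,26,0,0,0,0,0,-8,27,0,0,0,0,0,-8,27,0,0,0,0,0])

```text
clock: 22.65
tcp_pos: [0.527, -0.0276, 0.1796]
orientation: [0.0, -0.002, 1.0, 0.0]
wrist_force: [0.2, -0.9, -0.4]
finger_gap: 0.0146
```

send_rows(series=[-1,4,0,0,0,0,0,-2,8,0,0,0,0,0,-3,12,0,0,0,0,0,-4,16,0,0,0,0,0,-5.5,19.5,0,0,0,0,0,-6.5,22,0,0,0,0,0,-7.5,23.7,0,0,0,0,0,-7.5,23.7,0,0,0,0,0,-7.5,23.7,0,0,0,0,0])

```text
clock: 23.4
tcp_pos: [0.6011, 0.207, 0.179]
orientation: [-0.001, 0.0, 1.0, -0.0]
wrist_force: [-0.9, -1.0, 0.1]
finger_gap: 0.0141
```

```bash
python3 -c "
from h import *
plan((.6,.210,.0195,180));movs(.02)"
```

```text
now [0.6011 0.207  0.179 ] head 179.99 t 23.4 gap 0.0141 F [-0.9 -1.   0.1]
(0.6, 0.21, 0.0195, 180) shift [ 0.09  0.32 15.95] turn [-0.05 -0.06 -0.01] dist mm 160
top 0.52 128 [ 0.5069 -0.2908]
top 0.39 108 [0.598  0.1545]
scene 0.51 74 [0.4945 0.3329]
```

send_rows(series=[0,0.3,4,0,0,0,0,0,0.3,8,0,0,0,0,0,0.3,12,0,0,0,0,0,0.3,14,0,0,0,0,0,0.3,15,0,0,0,0,0,0.3,15.5,0,0,0,0,0,0.3,15.7,0,0,0,0,0,0.3,15.9,0,0,0,0,0,0.3,15.9,0,0,0,0])

```text
clock: 24.35
tcp_pos: [0.6021, 0.2108, 0.0227]
orientation: [0.002, 0.0, 1.0, 0.0]
wrist_force: [-0.3, 0.8, -0.2]
finger_gap: 0.0143
```

send_rows(series=[0,0,0.1,0,0,0,0,0,0,0.1,0,0,0,0])

```text
clock: 24.52
tcp_pos: [0.6016, 0.2109, 0.0213]
orientation: [0.001, 0.0, 1.0, 0.0]
wrist_force: [-0.4, -0.5, -0.5]
finger_gap: 0.0144
```

send_rows(series=[0,0,0.1,0,0,0,0,0,0,0.1,0,0,0,0])

```text
clock: 24.68
tcp_pos: [0.6015, 0.2109, 0.0205]
orientation: [0.001, 0.0, 1.0, 0.0]
wrist_force: [-1.1, -0.7, 4.3]
finger_gap: 0.0141
```

send_rows(series=[0,0,0,0,0,0,0.25,0,0,0,0,0,0,0.47,0,0,0,0,0,0,0.47,0,0,0,0,0,0,0.47,0,0,-3,0,0,0,0.47,0,0,-6,0,0,0,0.47,0,0,-10,0,0,0,0.47,0,0,-14,0,0,0,0.47,0,0,-16,0,0,0,0.47,0,0,-16,0,0,0,0.47])

```text
clock: 25.52
tcp_pos: [0.6038, 0.2114, 0.1856]
orientation: [0.005, 0.0, 1.0, 0.001]
wrist_force: [0.4, 0.6, 0.7]
finger_gap: 0.0399
```

send_rows(series=[0.7,-4,0,0,0,0,0.47,1.5,-8,0,0,0,0,0.47,2.2,-12,0,0,0,0,0.47,3,-16,0,0,0,0,0.47,3.8,-20,0,0,0,0,0.47,4.5,-24,0,0,0,0,0.47,5,-26,0,0,0,0,0.47,5,-27,0,0,0,0,0.47,5,-27,0,0,0,0,0.47])

```text
clock: 26.27
tcp_pos: [0.5503, -0.0613, 0.1784]
orientation: [-0.0, 0.002, 1.0, 0.0]
wrist_force: [-0.2, 0.3, -0.6]
finger_gap: 0.0401
```

```bash
python3 -c "
from h import *
movs();plan((.506,-.2905,.12,180))"
```

```text
top 0.54 107 [0.5968 0.1531]
top 0.37 97 [0.5985 0.4903]
scene 0.63 103 [0.6098 0.1962]
scene 0.63 120 [0.6097 0.1413]
scene 0.45 108 [ 0.5038 -0.2906]
now [ 0.5507 -0.0579  0.1787] head -179.91 t 26.47 gap 0.0398 F [-0.   0.5  0.3]
(0.506, -0.2905, 0.12, 180) shift [  4.51 -23.26   5.85] turn [ 0.04 -0.02  0.09] dist mm 244
```

send_rows(series=[0.8,-4,1,0,0,0,0.47,1.6,-8,2,0,0,0,0.47,2.4,-12,3,0,0,0,0.47,3.2,-16,4,0,0,0,0.47,4,-20,5,0,0,0,0.47,4.5,-23.2,5.8,0,0,0,0.47,4.5,-23.2,5.8,0,0,0,0.47,4.5,-23.2,5.8,0,0,0,0.47,4.5,-23.2,5.8,0,0,0,0.47])

```text
clock: 27.22
tcp_pos: [0.506, -0.2899, 0.1207]
orientation: [-0.0, -0.001, 1.0, 0.001]
wrist_force: [-0.5, -0.2, -0.4]
finger_gap: 0.0399
```

```bash
python3 -c "
from h import *
plan((.5055,-.291,.0335,180))"
```

```text
now [ 0.506  -0.2899  0.1207] head -179.93 t 27.22 gap 0.0399 F [-0.5 -0.2 -0.4]
(0.5055, -0.291, 0.0335, 180) shift [ 0.05 -0.12  8.72] turn [ 0.07 -0.03  0.07] dist mm 87
```

send_rows(series=[0,-0.1,3,0,0,0,0.47,0,-0.1,6,0,0,0,0.47,0,-0.1,7.5,0,0,0,0.47,0,-0.1,8.5,0,0,0,0.47,0,-0.1,8.8,0,0,0,0.47,0,-0.1,8.8,0,0,0,0.47,0,-0.1,8.8,0,0,0,0,0,-0.1,8.8,0,0,0,0,0,-0.1,8.8,0,0,0,0,0,-0.1,8.8,0,0,0,0], newtons=30)

```text
clock: 28.05
tcp_pos: [0.5068, -0.2927, 0.0346]
orientation: [0.001, -0.0, 1.0, -0.0]
wrist_force: [1.2, 2.3, 5.8]
finger_gap: 0.0141
```

send_rows(series=[0,0,0,0,0,0,0,0,0,0,0,0,0,0,0,0,0,0,0,0,0,0,0,0,0,0,0,0])

```text
clock: 28.38
tcp_pos: [0.5068, -0.2927, 0.0346]
orientation: [0.002, -0.0, 1.0, -0.0]
wrist_force: [1.4, 2.5, 6.3]
finger_gap: 0.0142
```

send_rows(series=[0,0,-2,0,0,0,0,0,0,-5,0,0,0,0,0,0,-9,0,0,0,0,0,0,-12,0,0,0,0,0,0,-14.7,0,0,0,0,0,0,-14.7,0,0,0,0])

```text
clock: 28.88
tcp_pos: [0.5081, -0.2946, 0.1868]
orientation: [0.004, 0.0, 1.0, -0.003]
wrist_force: [1.4, -0.1, 0.8]
finger_gap: 0.0144
```

send_rows(series=[-0.5,4,0,0,0,0,0,-1,8,0,0,0,0,0,-1.5,12,0,0,0,0,0,-2,16,0,0,0,0,0,-3,20,0,0,0,0,0,-4,24,0,0,0,0,0,-4.5,28,0,0,0,0,0,-5,31,0,0,0,0,0,-5,32,0,0,0,0,0])

```text
clock: 29.63
tcp_pos: [0.5556, 0.0316, 0.1795]
orientation: [-0.0, -0.002, 1.0, 0.001]
wrist_force: [0.0, -0.3, -1.0]
finger_gap: 0.0145
```

send_rows(series=[-0.5,4,0,0,0,0,0,-1,8,0,0,0,0,0,-1.5,12,0,0,0,0,0,-2,16,0,0,0,0,0,-3,20,0,0,0,0,0,-3.7,24,0,0,0,0,0,-4.4,26.5,0,0,0,0,0,-4.4,28,0,0,0,0,0,-4.4,28,0,0,0,0,0,-4.4,28,0,0,0,0,0])

```text
clock: 30.47
tcp_pos: [0.5993, 0.3073, 0.1792]
orientation: [-0.001, -0.0, 1.0, -0.001]
wrist_force: [0.8, -0.5, -1.6]
finger_gap: 0.0142
```

```bash
python3 -c "
from h import *
plan((.6,.311,.0195,180))"
```

```text
now [0.5993 0.3073 0.1792] head -179.97 t 30.47 gap 0.0142 F [ 0.8 -0.5 -1.6]
(0.6, 0.311, 0.0195, 180) shift [-0.09  0.39 15.97] turn [-0.07 -0.07  0.03] dist mm 160
```

send_rows(series=[0,0.4,4,0,0,0,0,0,0.4,8,0,0,0,0,0,0.4,12,0,0,0,0,0,0.4,14,0,0,0,0,0,0.4,15,0,0,0,0,0,0.4,15.5,0,0,0,0,0,0.4,15.7,0,0,0,0,0,0.4,15.9,0,0,0,0,0,0.4,15.9,0,0,0,0])

```text
clock: 31.22
tcp_pos: [0.6011, 0.3118, 0.0229]
orientation: [0.001, 0.0, 1.0, 0.001]
wrist_force: [0.1, 0.3, 0.7]
finger_gap: 0.0148
```

send_rows(series=[0,0,0.1,0,0,0,0,0,0,0.1,0,0,0,0])

```text
clock: 31.38
tcp_pos: [0.6005, 0.3121, 0.0214]
orientation: [0.001, 0.0, 1.0, 0.0]
wrist_force: [-1.1, -0.3, -0.7]
finger_gap: 0.0144
```

send_rows(series=[0,0,0.1,0,0,0,0,0,0,0.1,0,0,0,0])

```text
clock: 31.55
tcp_pos: [0.6004, 0.3121, 0.0207]
orientation: [0.001, -0.0, 1.0, 0.0]
wrist_force: [-1.0, -1.5, 5.0]
finger_gap: 0.0141
```

send_rows(series=[0,0,0,0,0,0,0.25,0,0,0,0,0,0,0.47,0,0,0,0,0,0,0.47,0,0,0,0,0,0,0.47,0,0,-3,0,0,0,0.47,0,0,-6,0,0,0,0.47,0,0,-10,0,0,0,0.47,0,0,-14,0,0,0,0.47,0,0,-16,0,0,0,0.47,0,0,-16,0,0,0,0.47])

```text
clock: 32.38
tcp_pos: [0.6027, 0.3129, 0.186]
orientation: [0.005, -0.0, 1.0, 0.002]
wrist_force: [0.5, 0.1, -0.1]
finger_gap: 0.0401
```

send_rows(series=[4,0,0,0,0,0,0,8,0,0,0,0,0,0,12,0,0,0,0,0,0,16,0,0,0,0,0,0,18,0,0,0,0,0,0,18,0,0,0,0,0,0])

```text
clock: 32.88
tcp_pos: [0.4143, 0.3111, 0.1784]
orientation: [-0.002, -0.001, 1.0, -0.001]
wrist_force: [0.2, -0.1, -0.4]
finger_gap: 0.0002
```

Run:
```python
from h import *
plan((.425,.312,.085,180),(.57,.312,.085,180))
out=[]
for c in ('top','scene'):
    im=read_camera(c)
    u=proj(c,[.58,.24,.02])[0].astype(int); x,y=u-([65,45] if c=='top' else [65,60]); w,h=(130,100) if c=='top' else (130,115)
    out.append(cv2.convertScaleAbs(cv2.resize(im[y:y+h,x:x+w],(390,390*h//w),interpolation=cv2.INTER_CUBIC),alpha=1.6)); print(c,x,y,w)
H=max(o.shape[0] for o in out); cv2.imwrite('pics/e1.png',np.hstack([cv2.copyMakeBorder(o,0,H-o.shape[0],0,0,0) for o in out]))
```

```text
now [0.4143 0.3111 0.1784] head -179.85 t 32.88 gap 0.0002 F [ 0.2 -0.1 -0.4]
(0.425, 0.312, 0.085, 180) shift [-1.11  0.1   9.33] turn [-0.08 -0.23  0.15] dist mm 94
(0.57, 0.312, 0.085, 180) shift [-14.5   0.    0. ] turn [0. 0. 0.] dist mm 145
top 128 130 130
scene 265 120 130
```

View pics/e1.png

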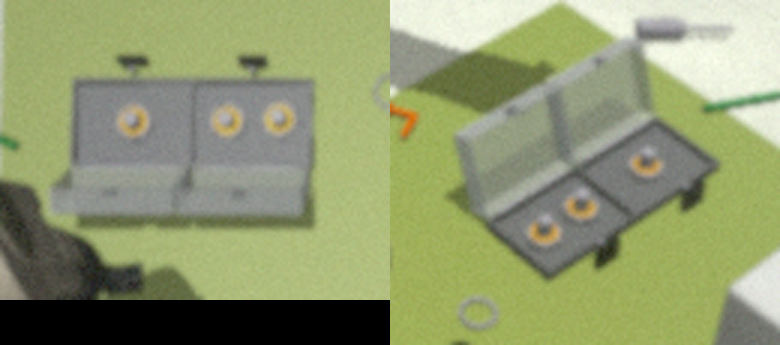

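All three movements stand flat in the bays (top crop (133,121), (227,121), (279,118)), and both covers lean fully open. Next I push cover_a over from behind.

send_rows(series=[-1,0,4,0,0,0,0,-1,0,8,0,0,0,0,-1,0,9.3,0,0,0,0,-3,0,9.3,0,0,0,0,-4.5,0,9.3,0,0,0,0,-5.5,0,9.3,0,0,0,0,-6.5,0,9.3,0,0,0,0,-7.5,0,9.3,0,0,0,0,-8.5,0,9.3,0,0,0,0,-9,0,9.3,0,0,0,0])

```text
clock: 33.82
tcp_pos: [0.5115, 0.3117, 0.0862]
orientation: [0.001, 0.0, 1.0, 0.0]
wrist_force: [0.4, 0.9, 0.6]
finger_gap: -0.0003
```

send_rows(series=[-0.8,0,0,0,0,0,0,-1.6,0,0,0,0,0,0,-2.4,0,0,0,0,0,0,-3.2,0,0,0,0,0,0,-4,0,0,0,0,0,0,-4.8,0,0,0,0,0,0,-5.6,0,0,0,0,0,0,-6.2,0,0,0,0,0,0,-6.2,0,0,0,0,0,0])

```text
clock: 34.57
tcp_pos: [0.5734, 0.3117, 0.0859]
orientation: [0.001, 0.0, 1.0, 0.0]
wrist_force: [0.8, -0.9, 0.4]
finger_gap: -0.0003
```

Run:
```python
from h import *
plan((.632,.312,.15,180))
out=[]
for c in ('top','scene'):
    im=read_camera(c)
    u=proj(c,[.58,.24,.02])[0].astype(int); x,y=u-([65,45] if c=='top' else [65,60]); w,h=(130,100) if c=='top' else (130,115)
    out.append(cv2.convertScaleAbs(cv2.resize(im[y:y+h,x:x+w],(390,390*h//w),interpolation=cv2.INTER_CUBIC),alpha=1.6))
H=max(o.shape[0] for o in out); cv2.imwrite('pics/f1.png',np.hstack([cv2.copyMakeBorder(o,0,H-o.shape[0],0,0,0) for o in out]))
```

```text
now [0.5734 0.3117 0.0859] head 179.95 t 34.57 gap -0.0003 F [ 0.8 -0.9  0.4]
(0.632, 0.312, 0.15, 180) shift [-5.87  0.04 -6.4 ] turn [ 0.02  0.08 -0.05] dist mm 87
```

View pics/f1.png

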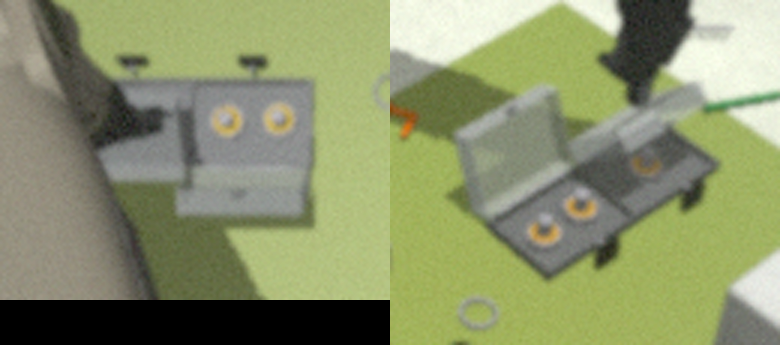

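Cover_a is past balance and sinking in the right crop. While it sinks I push cover_b.

send_rows(series=[0,0,-4,0,0,0,0,0,0,-8,0,0,0,0,0,0,-9.3,0,0,0,0,3,-3,-9.3,0,0,0,0,6,-6,-9.3,0,0,0,0,9,-9,-9.3,0,0,0,0,12,-12,-9.3,0,0,0,0,15,-13,-9.3,0,0,0,0,15,-13,-9.3,0,0,0,0,15,-13,-9.3,0,0,0,0])

```text
clock: 35.5
tcp_pos: [0.4195, 0.1811, 0.1793]
orientation: [-0.0, 0.0, 1.0, 0.0]
wrist_force: [-0.0, -0.1, 0.3]
finger_gap: -0.0001
```

send_rows(series=[0,0,4,0,0,0,0,0,0,8,0,0,0,0,0,0,9.3,0,0,0,0,-3,0,9.3,0,0,0,0,-4.5,0,9.3,0,0,0,0,-5.5,0,9.3,0,0,0,0,-6.5,0,9.3,0,0,0,0,-7.5,0,9.3,0,0,0,0,-8.5,0,9.3,0,0,0,0,-9,0,9.3,0,0,0,0])

```text
clock: 36.33
tcp_pos: [0.5134, 0.1819, 0.0863]
orientation: [0.001, 0.0, 1.0, 0.0]
wrist_force: [-0.6, 0.7, 1.3]
finger_gap: -0.0
```

send_rows(series=[-0.8,0,0,0,0,0,0,-1.6,0,0,0,0,0,0,-2.4,0,0,0,0,0,0,-3.2,0,0,0,0,0,0,-4,0,0,0,0,0,0,-4.8,0,0,0,0,0,0,-5.6,0,0,0,0,0,0,-6,0,0,0,0,0,0,-6,0,0,0,0,0,0])

```text
clock: 37.08
tcp_pos: [0.5731, 0.1817, 0.086]
orientation: [0.001, 0.0, 1.0, 0.0]
wrist_force: [-0.1, 0.2, 0.4]
finger_gap: -0.0
```

send_rows(series=[0,0,-3,0,0,0,0,0,0,-5,0,0,0,0,0,0,-5,0,0,0,0])

```text
clock: 37.33
tcp_pos: [0.5741, 0.1822, 0.1404]
orientation: [0.003, 0.0, 1.0, 0.001]
wrist_force: [0.4, 0.2, 0.7]
finger_gap: 0.0
```

Run:
```python
from h import *
plan((.634,.3115,.12,180),(.634,.3115,.06,180))
```

```text
now [0.5741 0.1822 0.1404] head 180.0 t 37.33 gap 0.0 F [0.4 0.2 0.7]
(0.634, 0.3115, 0.12, 180) shift [-5.98 12.93  2.1 ] turn [ 0.07  0.39 -0.  ] dist mm 144
(0.634, 0.3115, 0.06, 180) shift [0. 0. 6.] turn [0. 0. 0.] dist mm 60
```

send_rows(series=[-1.8,3.6,0,0,0,0,0,-3.6,7.2,0,0,0,0,0,-5.2,11,0,0,0,0,0,-6,12.9,0,0,0,0,0,-6,12.9,3,0,0,0,0,-6,12.9,6,0,0,0,0,-6,12.9,7.5,0,0,0,0,-6,12.9,7.5,0,0,0,0])

```text
clock: 38.0
tcp_pos: [0.628, 0.3098, 0.0553]
orientation: [-0.004, -0.0, 1.0, -0.002]
wrist_force: [-0.8, -0.4, -1.0]
finger_gap: -0.0002
```

send_rows(series=[0,0,0.5,0,0,0,0,0,0,0.8,0,0,0,0,0,0,1.1,0,0,0,0,0,0,1.1,0,0,0,0])

```text
clock: 38.33
tcp_pos: [0.6323, 0.3107, 0.0508]
orientation: [0.001, 0.0, 1.0, 0.0]
wrist_force: [-0.1, 0.4, 0.8]
finger_gap: -0.0003
```

send_rows(series=[0,0,0.2,0,0,0,0,0,0,0.4,0,0,0,0,0,0,0.4,0,0,0,0])

```text
clock: 38.58
tcp_pos: [0.6331, 0.3109, 0.0476]
orientation: [0.002, 0.0, 1.0, 0.0]
wrist_force: [0.4, -0.8, 1.1]
finger_gap: -0.0001
```

send_rows(series=[0,0,0.15,0,0,0,0,0,0,0.3,0,0,0,0,0,0,0.3,0,0,0,0])

```text
clock: 38.83
tcp_pos: [0.6331, 0.3109, 0.0443]
orientation: [0.002, 0.0, 1.0, 0.0]
wrist_force: [2.0, -0.1, 2.7]
finger_gap: -0.0
```

send_rows(series=[0,0,0.15,0,0,0,0,0,0,0.3,0,0,0,0,0,0,0.3,0,0,0,0])

```text
clock: 39.08
tcp_pos: [0.6317, 0.3108, 0.0409]
orientation: [0.0, -0.0, 1.0, 0.0]
wrist_force: [-0.8, -0.7, 5.8]
finger_gap: -0.0001
```

send_rows(series=[0,0,0.1,0,0,0,0,0,0,0.2,0,0,0,0,0,0,0.2,0,0,0,0])

```text
clock: 39.33
tcp_pos: [0.6319, 0.3109, 0.0406]
orientation: [0.001, -0.0, 1.0, 0.0]
wrist_force: [-3.3, -1.6, 15.2]
finger_gap: 0.0002
```

Cover_a bottomed out at z = 0.041 with 15 N on it, so its catch should be past. Next is cover_b.

send_rows(series=[0,0,-3,0,0,0,0,0,0,-7,0,0,0,0,0,0,-9,0,0,0,0,0,-4,-9,0,0,0,0,0,-8,-9,0,0,0,0,0,-12,-9,0,0,0,0,0,-12.9,-9,0,0,0,0,0,-12.9,-5,0,0,0,0,0,-12.9,-2,0,0,0,0,0,-12.9,-1.5,0,0,0,0])

```text
clock: 40.17
tcp_pos: [0.6283, 0.1806, 0.0476]
orientation: [-0.004, 0.001, 1.0, -0.001]
wrist_force: [0.3, 0.0, 0.2]
finger_gap: 0.0004
```

send_rows(series=[0,0,0.2,0,0,0,0,0,0,0.4,0,0,0,0,0,0,0.6,0,0,0,0,0,0,0.6,0,0,0,0])

```text
clock: 40.5
tcp_pos: [0.6322, 0.1823, 0.0481]
orientation: [0.001, -0.0, 1.0, 0.0]
wrist_force: [0.6, 0.4, -0.1]
finger_gap: 0.0
```

send_rows(series=[0,0,0.15,0,0,0,0,0,0,0.3,0,0,0,0,0,0,0.3,0,0,0,0])

```text
clock: 40.75
tcp_pos: [0.6322, 0.182, 0.0447]
orientation: [0.001, -0.0, 1.0, 0.0]
wrist_force: [-0.9, -0.2, 1.2]
finger_gap: -0.0001
```

send_rows(series=[0,0,0.15,0,0,0,0,0,0,0.3,0,0,0,0,0,0,0.3,0,0,0,0])

```text
clock: 41.0
tcp_pos: [0.6318, 0.1817, 0.0411]
orientation: [0.0, 0.0, 1.0, 0.0]
wrist_force: [0.1, 0.5, 1.0]
finger_gap: 0.0001
```

send_rows(series=[0,0,0.1,0,0,0,0,0,0,0.2,0,0,0,0,0,0,0.2,0,0,0,0])

```text
clock: 41.25
tcp_pos: [0.6319, 0.1818, 0.0407]
orientation: [0.001, 0.0, 1.0, 0.0]
wrist_force: [-3.1, -0.0, 10.5]
finger_gap: 0.0001
```

send_rows(series=[0,0,-4,0,0,0,0,0,0,-8,0,0,0,0,0,0,-14,0,0,0,0,2,-3,-14,0,0,0,0,4,-6,-14,0,0,0,0,6,-9,-14,0,0,0,0,8,-12,-14,0,0,0,0,10,-15,-14,0,0,0,0,12,-18,-14,0,0,0,0,14,-21,-14,0,0,0,0])

```text
clock: 42.08
tcp_pos: [0.49, -0.0293, 0.1788]
orientation: [-0.0, -0.0, 1.0, 0.0]
wrist_force: [0.2, -0.8, -0.1]
finger_gap: -0.0
```

send_rows(series=[2,-3,0,0,0,0,0,4,-6,0,0,0,0,0,6,-9,0,0,0,0,0,8,-12,0,0,0,0,0,10,-15,0,0,0,-1,0,12,-18,0,0,0,-2,0,14,-21,0,0,0,-3.2,0,15.7,-24.2,0,0,0,-3.2,0,15.7,-24.2,0,0,0,-3.2,0,15.7,-24.2,0,0,0,-3.2,0])

```text
clock: 42.92
tcp_pos: [0.3335, -0.2716, 0.1788]
orientation: [-0.0, -0.025, 1.0, 0.0]
wrist_force: [0.7, 1.1, -0.6]
finger_gap: -0.0005
```

Run:
```python
from h import *
plan((.330,-.2726,.014,183.2),(.4855,-.2639,.014,183.2))
out=[]
for c in ('top','scene'):
    im=read_camera(c)
    u=proj(c,[.55,.05,.02])[0].astype(int); x,y=u-([130,60] if c=='top' else [110,90]); w,h=(240,130) if c=='top' else (220,190)
    out.append(cv2.convertScaleAbs(cv2.resize(im[y:y+h,x:x+w],(400,400*h//w),interpolation=cv2.INTER_CUBIC),alpha=1.6))
H=max(o.shape[0] for o in out); cv2.imwrite('pics/g1.png',np.hstack([cv2.copyMakeBorder(o,0,H-o.shape[0],0,0,0) for o in out]))
```

```text
now [ 0.3335 -0.2716  0.1788] head -177.08 t 42.92 gap -0.0005 F [ 0.7  1.1 -0.6]
(0.33, -0.2726, 0.014, 183.2) shift [ 0.35 -0.09 16.48] turn [ 0.03 -0.01 -0.28] dist mm 165
(0.4855, -0.2639, 0.014, 183.2) shift [-15.57   0.     0.  ] turn [0. 0. 0.] dist mm 156
```

View pics/g1.png

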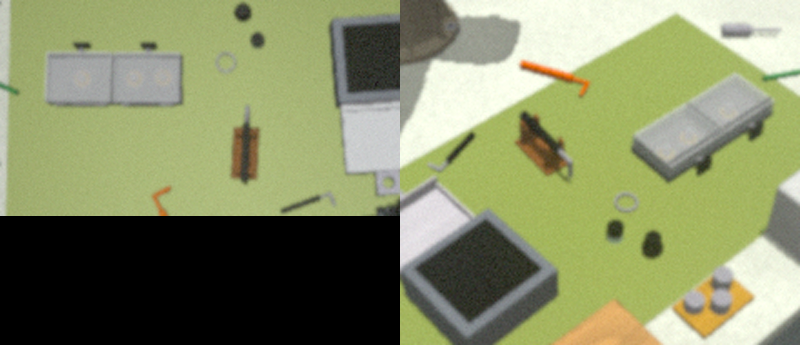

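Both covers look shut over the movements (left crop around (115,78)), the hook is in its rest (245,150), and the tray is empty. Next I push the tray home.

send_rows(series=[0.3,-0.1,4,0,0,0,0,0.3,-0.1,8,0,0,0,0,0.3,-0.1,12,0,0,0,0,0.3,-0.1,15,0,0,0,0,0.3,-0.1,16.3,0,0,0,0,0.3,-0.1,16.3,0,0,0,0])

```text
clock: 43.52
tcp_pos: [0.3303, -0.2674, 0.0128]
orientation: [-0.002, -0.029, 1.0, 0.003]
wrist_force: [-1.5, -0.2, -0.9]
finger_gap: 0.0001
```

send_rows(series=[-1,0,0,0,0,0,0,-2,0,0,0,0,0,0,-3,0,0,0,0,0,0,-4,0,0,0,0,0,0,-5,0,0,0,0,0,0,-6,0,0,0,0,0,0,-7,0,0,0,0,0,0,-8,0,0,0,0,0,0,-9,0,0,0,0,0,0,-10,0,0,0,0,0,0])

```text
clock: 44.35
tcp_pos: [0.4325, -0.266, 0.016]
orientation: [0.0, -0.028, 1.0, -0.0]
wrist_force: [-2.3, -1.2, 2.8]
finger_gap: -0.0003
```

send_rows(series=[-0.8,0,0,0,0,0,0,-1.6,0,0,0,0,0,0,-2.4,0,0,0,0,0,0,-3.2,0,0,0,0,0,0,-4,0,0,0,0,0,0,-4.5,0,0,0,0,0,0,-4.5,0,0,0,0,0,0])

```text
clock: 44.93
tcp_pos: [0.4778, -0.2631, 0.0159]
orientation: [0.001, -0.028, 1.0, 0.0]
wrist_force: [0.6, 0.2, -0.3]
finger_gap: 0.0002
```

send_rows(series=[-0.3,0,0,0,0,0,0,-0.6,0,0,0,0,0,0,-0.6,0,0,0,0,0,0])

```text
clock: 45.18
tcp_pos: [0.4826, -0.2626, 0.0158]
orientation: [0.0, -0.028, 1.0, 0.0]
wrist_force: [-0.5, 0.4, 0.3]
finger_gap: -0.0002
```

send_rows(series=[-0.2,0,0,0,0,0,0,-0.4,0,0,0,0,0,0,-0.4,0,0,0,0,0,0])

```text
clock: 45.43
tcp_pos: [0.4864, -0.2624, 0.0158]
orientation: [-0.0, -0.028, 1.0, 0.0]
wrist_force: [-1.2, 0.8, -0.2]
finger_gap: 0.0
```

send_rows(series=[-0.1,0,0,0,0,0,0,-0.2,0,0,0,0,0,0,-0.2,0,0,0,0,0,0])

```text
clock: 45.68
tcp_pos: [0.4876, -0.2624, 0.0158]
orientation: [-0.001, -0.028, 1.0, 0.0]
wrist_force: [-4.4, 0.5, 2.4]
finger_gap: 0.0
```

send_rows(series=[-0.1,0,0,0,0,0,0,-0.2,0,0,0,0,0,0,-0.2,0,0,0,0,0,0])

```text
clock: 45.93
tcp_pos: [0.4876, -0.2623, 0.0157]
orientation: [-0.003, -0.027, 1.0, 0.0]
wrist_force: [-10.7, -1.8, 5.7]
finger_gap: 0.0
```

The tray is at its stop: position holds at 0.4876, as predicted, while the force rises to 10.7 N. Next I back off, lift clear and take a last look.

send_rows(series=[1,0,0,0,0,0,0,3,0,0,0,0,0,0,5,0,0,0,0,0,0,5,0,-4,0,0,0,0,5,0,-8,0,0,0,0,5,0,-12,0,0,0,0,5,0,-16,0,0,0,0,7,0,-20,0,0,0,0,7,0,-20,0,0,0,0,7,0,-20,0,0,0,0])

```text
clock: 46.77
tcp_pos: [0.4221, -0.2682, 0.2195]
orientation: [0.003, -0.028, 1.0, -0.003]
wrist_force: [-0.2, 0.6, -1.1]
finger_gap: -0.0002
```

Run:
```python
from h import *
plan()
T=read_camera('top'); S=read_camera('scene')
a=cv2.resize(T[125:250,130:400],(780,361),interpolation=cv2.INTER_CUBIC)
b=cv2.resize(S[120:330,150:420],(300,233),interpolation=cv2.INTER_CUBIC)
c=cv2.resize(S[120:190,270:390],(400,233),interpolation=cv2.INTER_CUBIC)
r=np.hstack([b,c,np.zeros((233,80,3),np.uint8)])
cv2.imwrite('pics/h1.png',cv2.convertScaleAbs(np.vstack([a,r]),alpha=1.6))
```

```text
now [ 0.4221 -0.2682  0.2195] head -176.85 t 46.77 gap -0.0002 F [-0.2  0.6 -1.1]
```

View pics/h1.png

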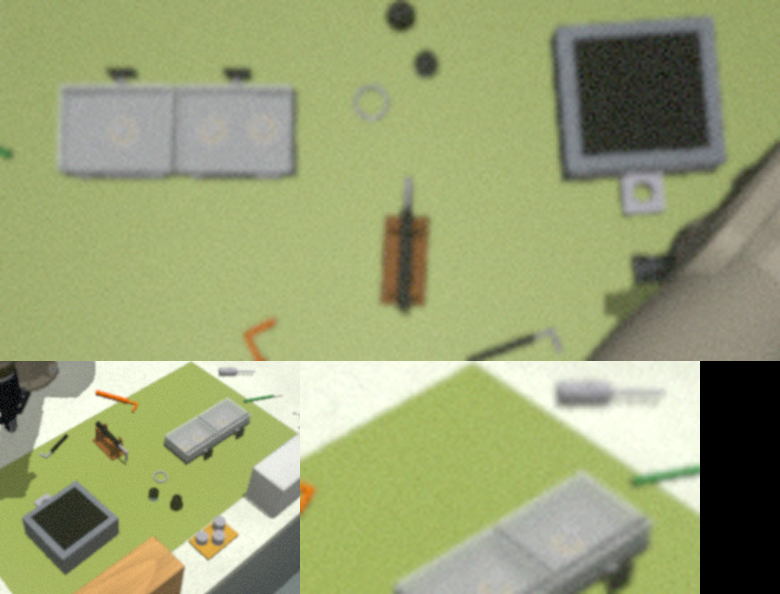

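The final picture shows both covers down, the hook in its rest, the tray tab against the housing and the other things undisturbed. One more numeric check compares the covers' free-edge lines with the shut and ajar projections.

Run:
```python
from h import *
S=read_camera('scene'); a=-.01;c,s=np.cos(a),np.sin(a)
def W(x,y,z): return [.5967+c*x-s*y,.2469+s*x+c*y,z]
o=cv2.resize(S[120:190,270:390],(780,455),interpolation=cv2.INTER_CUBIC); o=cv2.convertScaleAbs(o,alpha=1.6)
for th,col in ((0,(0,0,255)),(.1,(255,0,0))):
    for y0,y1 in ((.002,.128),(-.128,-.002)):
        pts=[]
        for x,z,y in ((0,.027,y0),(.096,.027,y0),(.096,.027,y1),(0,.027,y1)):
            pts.append(W(-.048+x*np.cos(th)-z*np.sin(th),y,.014+x*np.sin(th)+z*np.cos(th)))
        u=((proj('scene',pts)-[270,120]+.5)*6.5).astype(np.int32); cv2.polylines(o,[u],True,col,1)
cv2.imwrite('pics/i1.png',o)
```

```text
(no output)
```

View pics/i1.png

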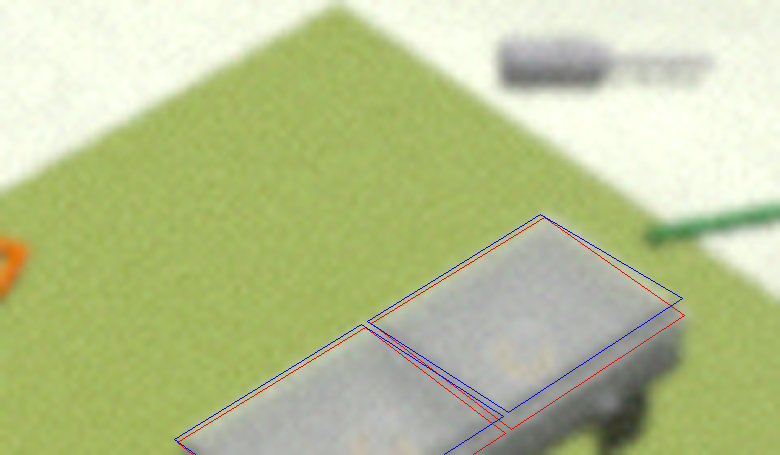

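The shut outlines (red) match the covers' free edges at about (684,315) and (505,433). The ajar outlines (blue) do not.

```bash
python3 -c "
from workcell import *
print(hand_in())"
```

```text
the job is handed in; nothing more can be done
None
```

The job is handed in, finished at about 47 s on the robot's clock, and my last checks showed every step done as asked. The hand-in itself reports no verdict.

- **Hook and tray:** I took the larger black hook from its rest and pulled the tray out to its stop (about 134 mm of travel, force rising to 14 N). I then laid the hook back; in the picture its prong is back at the pixel where it started.
- **Movements:** There were three in the tray. Two now stand in `bay_b` and one in `bay_a`, and they looked upright and flat in both pictures taken before the covers went down.
- **Covers:** I pushed both over and pressed them down to z = 0.041 m with 10–15 N, which is the fully shut height. The shut outlines match both covers in the last picture better than the ajar ones. I did not press them again to test the catches.
- **Tray home:** I pushed the empty tray back until it stopped where the geometry predicted, with the force rising to about 11 N. The picture shows its tab against the housing.
- **Other things:** What I could see of the other things on the bench looked unmoved, and no movement was seen knocked aside. The only disagreement was that the two cameras differed by 2–5 mm in places, well within what the fits needed.

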